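# Pin the roof section, then tuck the flashing under the shingle and hold it down

## Task

On the workbench, first drop the loose steel pin fully home through the ear of the small roof section and the fixture block below it, so that the section cannot slide. Then take the aluminium flashing by its upstand and slide its wide flange flat under the row of shingles, without lifting the shingles and within their width, until the whole front edge is fully home against the batten underneath. Finish while still holding the flashing there, pressed flat on the roof board with a firm push of about one kilogram's weight; leave the pin in and do not disturb the hammer, jar and hand plane.

Things in the scene. Friction and masses are not known exactly. Their poses are not given: they have to be found in the camera images.
- fixture: Dark wooden base fixed to the bench, 280 x 170 x 20 mm, with a wooden drilled block (60 x 55 x 20 mm) at its +y side. Origin on the bench under the middle of the roof section. +x points down the roof (away from the robot, from the shingles to the bare board), z up. Its place and yaw vary.
- fixture_hole (a point): Centre of the mouth of the hole in the fixture block, at the block's top face, 20 mm above the bench; at x +70, y +127.5 mm in the fixture's frame. Upright round hole 15 mm wide, open down to the bench, so 20 mm deep.
- ear_hole (a point): Mouth of the hole in the steel ear (60 x 55 x 16 mm plate at the +y side of the roof section), at its top face, 38 mm above the bench, level with the board. 15 mm through hole, 2 mm chamfer, straight above the fixture hole, 2 mm gap between the parts. Until pinned, the section slides along the fixture's x, 30 mm either way, against about 2 N of friction.
- roof_board: Level plywood board of the roof section, 260 (x) x 200 (y) x 18 mm. Origin at the centre of its TOP face, 38 mm above the bench; +x runs from the shingles to the bare half, z up. Shingles cover x from -130 to 0 mm; the board is bare from x = 0 to +130 mm.
- batten (a point): Bottom middle of the batten's face, on the roof board's top face, at x = -35 mm, y = 0 in the board's frame (same axes). The batten is 8 mm high and 190 mm long; it is hidden under the shingles, 35 mm in from their free edge, and is the stop for the flashing.
- shingle_edge (a point): Middle of the underside of the shingles' free edge, at board x = 0, y = 0, 8.5 mm above the board: mouth of the slot, open to +x, 190 mm long (y), 8.5 mm high. Three dark wooden shingles side by side, 7 mm thick, move as one; top 15.5 mm above the board; a fixed upper course 70 mm further back reaches 23 mm above the board.
- shingle (a joint): Lift of the shingle row about its nailed upper edge, 100 mm behind the free edge, in rad: 0 lying down as at the start, positive lifted (0.01 rad = 1 mm at the free edge). It springs back down; about 2.5 N at the edge begins to lift it. Over 0.05 rad (5 mm) counts as lifted.
- flashing: Stiff aluminium flashing, about 0.26 kg: flat flange 3 mm thick, 115 (x) x 140 (y) mm; upright upstand 10 mm thick (x), 140 long (y), top 43 mm above the underside. Origin: underside, below the upstand's middle. Wide flange runs to x = -90 mm (front edge, to point to the board's -x), narrow one to x = +25. Starts flat on the bench, left or right, within 0.6 rad of the board's yaw.
- lip_left (a point): Underside of the front edge's corner at x -90, y +70 mm of the flashing.
- lip_right (a point): Underside of the front edge's corner at x -90, y -70 mm of the flashing.
- heel (a point): Underside of the flashing's rear edge, at x +25, y 0 mm.
- pin: Loose steel pin, upright, about 0.09 kg: shank 12 mm thick and 36 mm long with a chamfered tip, below a round grip 22 mm thick and 34 mm tall. Origin at the tip, z up towards the grip: the grip spans 36 to 70 mm above the origin. It starts standing in the pin block, grip resting on the block. Fully home, the grip's underside rests on the ear and the tip is 2 mm above the bench.
- pin_tip (a point): The tip of the pin's shank (the pin's origin).
- pin_block: Fixed wooden block 80 x 80 x 40 mm with an upright 15 mm hole in which the pin stands at the start. Origin at the centre of its underside. Stands on the side of the roof section opposite to the flashing.
- hammer: Bystander: hammer lying on the far part of the bench. Leave it.
- nail_jar: Bystander: glass jar 70 mm wide, 90 mm tall, origin under its base. Leave it.
- plane: Bystander: wooden hand plane 190 x 60 mm, 120 mm tall, origin under its middle. Leave it.

How it is judged:
On the way, in this order (a step that is already met when the one before it is completed fails the run):
1. the pin is fully home through the ear and the fixture block (horizontal distance between pin_tip and fixture_hole below 0.006 m and z of pin_tip in the frame of fixture_hole below -0.013 m and angle between pin's own z axis and vertical below 0.2 rad), for 0.2 s.
2. the flashing's front edge is home against the batten under the shingles (x of lip_left in the frame of batten between -0.004 and 0.008 m and y of lip_left in the frame of batten between -0.098 and 0.098 m and z of each of lip_left, lip_right in the frame of batten below 0.004 m and x of lip_right in the frame of batten between -0.004 and 0.008 m and y of lip_right in the frame of batten between -0.098 and 0.098 m), for 0.2 s.
At the end, for the whole second after the job is handed in: Pin 13 mm or more into the fixture hole; both front corners of the flashing within 8 mm of the batten and within the shingles' width; front and rear edges under 4 mm above the board; fingers hold it, pressed on the board with over 6 N; shingles down (under 0.02 rad); flashing at rest (all of step 1 and all of step 2 and z of heel in the frame of batten below 0.004 m and contact force between flashing and roof_board above 6 N and contact force between the fingers and flashing above 3 N and value of joint shingle below 0.02 rad and linear speed of flashing below 0.02 m/s); the arm keeps its last pose, push and grip.
It fails at once if the shingles are lifted more than 5 mm at their edge (value of joint shingle above 0.05 rad).
It fails at once if the hammer is disturbed (moved over 30 mm) (distance of hammer from where it was at the start of the episode above 0.03 m).
It fails at once if the nail jar is disturbed (moved over 30 mm) (distance of nail_jar from where it was at the start of the episode above 0.03 m).
It fails at once if the plane is disturbed (moved over 30 mm) (distance of plane from where it was at the start of the episode above 0.03 m).
It also fails if it takes over 64 s, if anything falls off the work surface, if the arm or the gripper's body presses on something with over 40 N, if the wrist force passes 120 N, or if a joint passes its speed limit or range.

## Robot

A 6-joint arm with a two-finger parallel gripper is mounted at the origin on the work surface. World frame = base frame: x ahead of the robot, y to its left, z up, the work surface at z = 0. Lengths are in m, angles in rad, forces in N, time in s.
With the tool pointing down it reaches from about 0.3 to 0.875 m from the base axis. Payload 4.2 kg.
Tool frame: the origin (TCP) lies between the finger pads; the fingertips stand 11 mm ahead of it and the grasp point (between the pads) lies 8 mm behind it; z points along the fingers, y is the direction in which the jaws open and shut (so a half turn about z gives the same grasp; the last joint's range is limited). The gripper opens to 85 mm and grips with 20 to 120 N. Pads are 22 mm wide; open, the fingers measure 114 mm over their backs; the gripper's body (76 mm by 85 mm) begins 54 mm behind the grasp point. The pads swing forward as they close: fully open they stand 13 mm farther back than shut.
Start: joints at [1.28, 0.32, 1.565, -0, 1.257, -0.02], TCP at [0.154, 0.554, 0.242] pointing down, gripper open.
Joint ranges: [-3.11, 3.11], [-0.84, 2.01], [0.21, 2.61], [-1.34, 4.49], [0.05, 2.63], [-2.56, 2.56]. Speed limits (rad/s): [2.57, 2.57, 3.14, 3.14, 3.14, 3.14].

## Interface

Orientations are given as a 3x3 rotation matrix whose columns are the frame's x, y, z axes.
In Python, from rig import get_state, cams, ticket gives the robot as it stands.
- The arm moves only by the tool jog_arm, never from a script. Its argument "deltas" is a list of rows, each a list of 5 numbers: the shift along the world's x, y, z in units of 30 mm (1.0 is 30 mm), then the turn about the world's z in rad, then the finger opening in mm, from 0 to 85.4. A call has 1 to 10 rows; each row shifts and turns the commanded pose from where the row before left it; what a row does not reach is not made up. A row lasts 1/8 s, in which the tool goes at most 62.5 mm and 10.7 degrees, less where a joint would pass 70% of its speed; a pose out of reach is approached as far as the arm can. A call is refused whole if a number of a shift passes 1 or a number of a turn 0.188, either way. A call with a gripper value outside its range is refused whole. The fingers move at their own pace and stop on an object; the grip force is fixed at half the most. Time passes only in rows, so rows that do not move let the fingers close. It gives the time, the measured TCP pose, the force and the opening at its end, in the units of the state.
- get_state(): the state, without advancing time (a new reading comes with each control period).
- cams.grab_frame(name): name is "scene" or "top" or "wrist"; returns (picture, depth): 480x640x3 uint8, red, green, blue; 480x640 float32, m along the optical axis (not along the pixel's ray), 0 where there is no reading.
- cams.camera_params(name): a dict with "vfov" (degrees; the focal length in pixels is half the picture's height over the tangent of half this angle, whatever the lens; pixels are square), "cx", "cy" (the principal point, pixels), "cam_to_world" (4x4, takes a point from camera to world coordinates); the wrist camera has in their place "T_tool_cam" (4x4, takes a point from camera to tool coordinates, whose origin is the TCP and whose axes are the flange's). Camera axes: x right, y down, z forward; pixel columns grow to the right and rows downward; lengths in m; the calibration is good to about 2 mm. The wrist camera is an equidistant fisheye: a pixel r from the principal point sees the ray r / f radians off the axis. A picture is of the moment at which its call begins: read the wrist's pose just before it. camera_params takes no time and is no camera call.
- ticket.sign_off(): hands the job in, once; it reports no verdict.
The state is a dict: "time_s": time; "joints": joint angles; "qvel": joint speeds; "joint_efforts": joint torques, N m; "eef_pos": TCP position; "eef_rot": TCP orientation; "wrist_force": force on the tool from outside, world axes, zero at the start; "moment": the same for the moment, N m; "gripper_width": finger opening in m.
Only numpy, scipy, OpenCV 4.12 (cv2) and the standard library are available. Lean on these libraries where they do the work, as an engineer would, in place of code of your own. Each camera call takes 0.05 s, during which the arm holds its last target.

## Working session

There is one attempt and no reset: what is moved stays moved. The work goes in short steps, Python scripts to look and compute and a tool call to move; the robot and the scene stay as the last step left them, time stands still between calls to the robot, and variables do not carry over. Pictures are saved under pics/ and viewed, and the job is handed in when it is done.

Besides the shell and the picture viewer there is one more tool, called by a JSON object that holds its "api" and its "payload", one argument or row to a line. jog_arm: Moves the arm, as the interface text tells. Its arguments: {"type":"object","properties":{"deltas":{"type":"array","items":{"type":"array","items":{"type":"number"}}}},"required":["deltas"]}

```bash
ls; mkdir -p pics; cat > h.py <<'E'
import numpy as np, cv2
from rig import get_state, cams, ticket
def grab(n):
    s=get_state(); im,d=cams.grab_frame(n); p=cams.camera_params(n)
    return s,im,d,p
def save(n,im,crop=None,k=1):
    if crop: im=im[crop[1]:crop[3],crop[0]:crop[2]]
    im=cv2.resize(im,None,fx=k,fy=k,interpolation=cv2.INTER_CUBIC) if k!=1 else im
    cv2.imwrite('pics/'+n+'.png',im[...,::-1])
def cloud(im,d,p):
    f=240/np.tan(np.radians(p['vfov'])/2)
    v,u=np.mgrid[:480,:640]
    X=np.stack([(u-p['cx'])/f*d,(v-p['cy'])/f*d,d],-1)
    T=np.array(p['cam_to_world']); return X@T[:3,:3].T+T[:3,3]
E
python3 - <<'E'
from h import *
for n in ['top','scene']:
    s,im,d,p=grab(n); save(n+'0',im); np.savez('pics/'+n+'0.npz',im=im,d=d,P=cloud(im,d,p)); print(n,p)
print(s)
E
```

```text
pics
top {'vfov': 48.69679444646457, 'cx': 319.1593583059114, 'cy': 241.73436868406313, 'cam_to_world': array([[-0.00911602, -0.98366962,  0.17975257,  0.34280678],
       [-0.99989852,  0.00699896, -0.01240831, -0.00596446],
       [ 0.01094759, -0.17984744, -0.98363359,  1.30671984],
       [ 0.        ,  0.        ,  0.        ,  1.        ]])}
scene {'vfov': 47.28092232250626, 'cx': 327.8695767557168, 'cy': 247.81796760945173, 'cam_to_world': array([[ 0.71260325,  0.55766035, -0.42568949,  1.16361612],
       [ 0.70155706, -0.5696949 ,  0.42809509, -0.55870223],
       [-0.00378147, -0.60370743, -0.79719699,  1.1208345 ],
       [ 0.        ,  0.        ,  0.        ,  1.        ]])}
{'time_s': 0.05, 'joints': array([ 1.28000204e+00,  3.20295048e-01,  1.56570786e+00, -1.41903011e-05,
        1.25737998e+00, -1.99818137e-02]), 'qvel': array([ 0.00087834, -0.00154631, -0.00187432,  0.00127916,  0.00010783,
        0.00083251]), 'joint_efforts': array([-2.10874474e-03, -4.16797042e+01, -2.34980732e+01, -1.46137363e-04,
        4.64994984e-03, -8.47756425e-07]), 'eef_pos': array([0.15368037, 0.55359901, 0.24146924]), 'eef_rot': array([[-9.63555035e-01,  2.67509710e-01, -5.00351335e-04],
       [ 2.67510177e-01,  9.63553502e-01, -1.71894335e-03],
       [ 2.22812451e-05, -1.79014559e-03, -9.99998397e-01]]), 'wrist_force': array([ 1.00010341, -0.08787855, -0.4292254 ]), 'moment': array([ 0.03079984, -0.01848072,  0.00634139]), 'gripper_width': 0.08524042557942026}
```

View pics/top0.png

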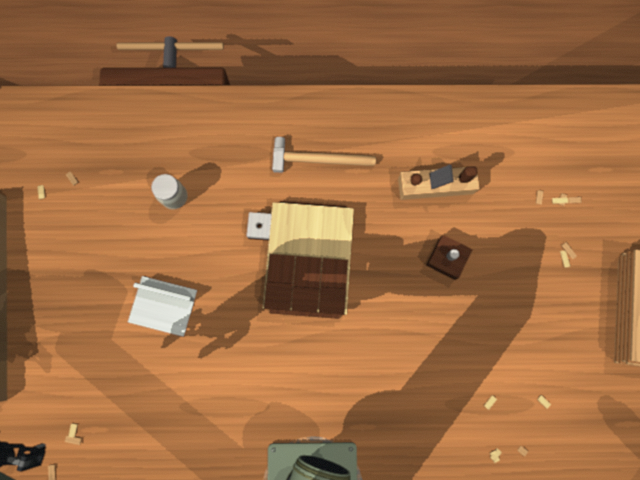

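View pics/scene0.png

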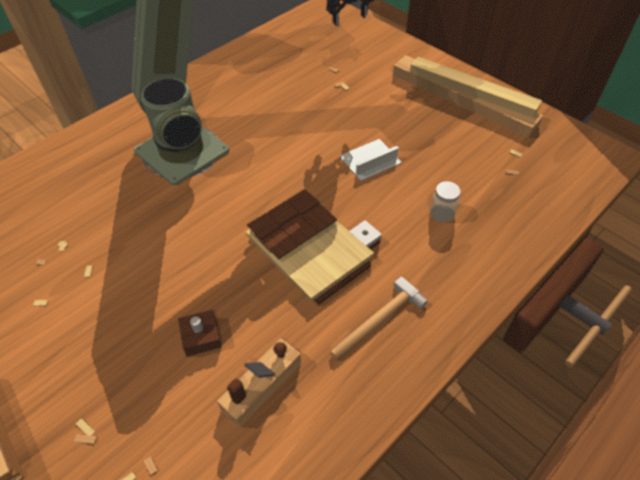

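```bash
python3 - <<'E'
from h import *
z=np.load('pics/top0.npz'); save('t_roof',z['im'],(235,190,365,325),4.4) ; save('t_fl',z['im'],(115,265,210,345),7); save('t_pin',z['im'],(410,220,490,290),8)
z=np.load('pics/scene0.npz'); save('s_roof',z['im'],(240,180,390,305),4.5)
E
```

```text
(no output)
```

View pics/t_roof.png

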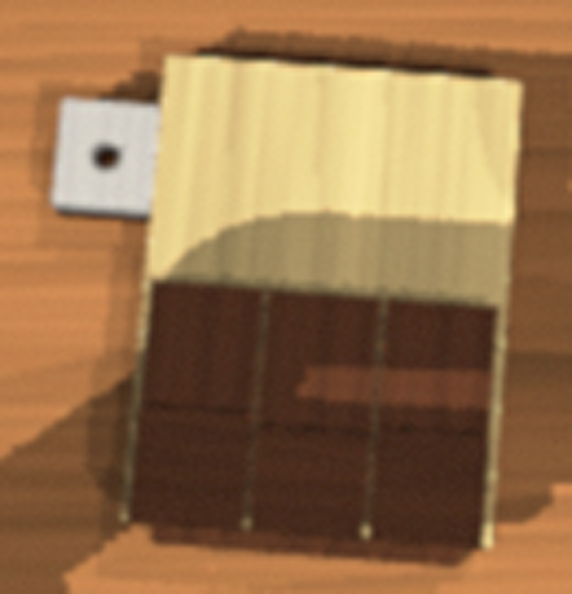

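View pics/t_fl.png

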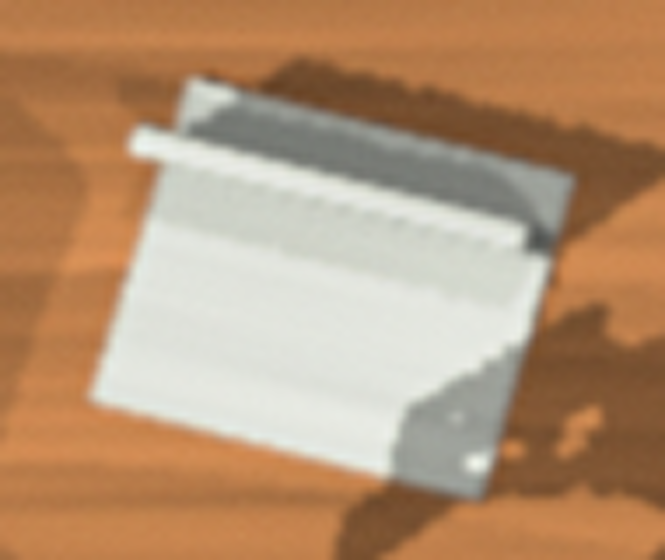

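View pics/t_pin.png

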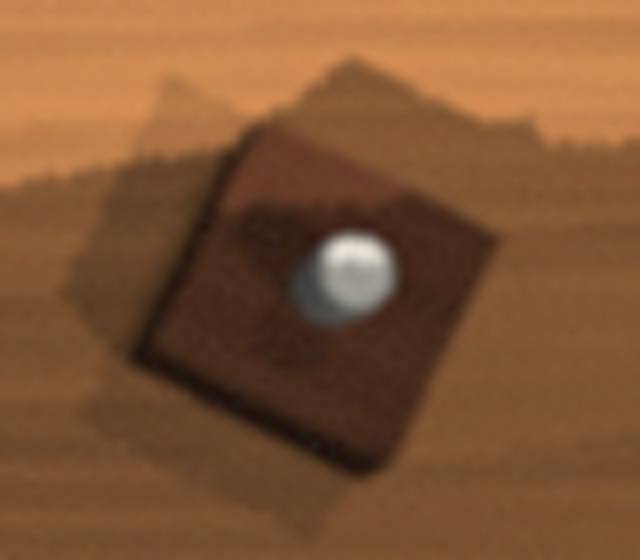

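View pics/s_roof.png

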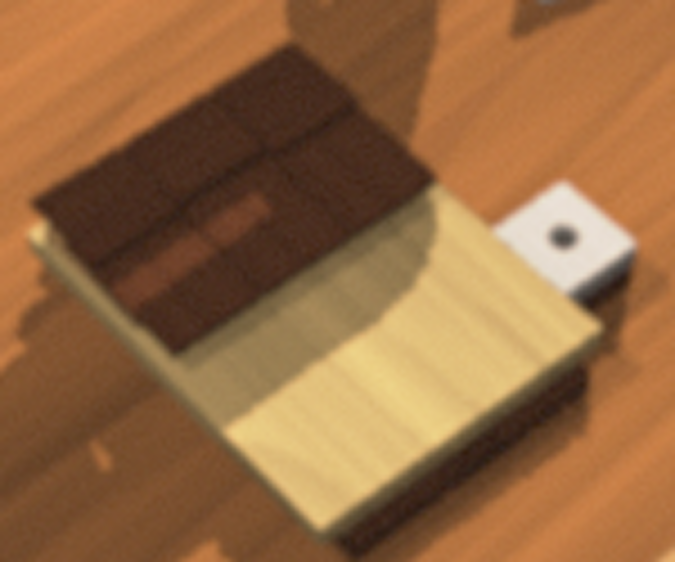

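```bash
cat >> h.py <<'E'
def px2w(p,u,v,z):
    f=240/np.tan(np.radians(p['vfov'])/2); T=np.array(p['cam_to_world'])
    r=T[:3,:3]@np.array([(u-p['cx'])/f,(v-p['cy'])/f,1]); o=T[:3,3]
    return o+r*(z-o[2])/r[2]
E
python3 - <<'E'
from h import *
p=cams.camera_params('top')
def q(c,k,pts,z,off):
    for a in pts:
        u=off[0]+(a[0]+.5)/k-.5; v=off[1]+(a[1]+.5)/k-.5
        yield px2w(p,u,v,z)
def sh(n,pts,k,off,z):
    P=np.array(list(q(0,k,pts,z,off))); print(n,P[:,:2].round(4).tolist()); return P
R=(235,190)
B=sh('board',[(165,57),(522,82),(488,545),(123,520)],4.4,R,.038)
for i in range(4):
    e=B[(i+1)%4]-B[i]; print(np.linalg.norm(e),np.arctan2(e[1],e[0]))
print('c',B.mean(0)); 
E_=sh('ear',[(105,155),(62,97),(53,212)],4.4,R,.038)
S=sh('shedge',[(150,282),(497,305)],4.4,R,.0535)
F=sh('fl',[(188,78),(573,180),(485,498),(92,402)],7,(115,265),.003)
for i in range(4):
    e=F[(i+1)%4]-F[i]; print(np.linalg.norm(e),np.arctan2(e[1],e[0]))
U=sh('up',[(142,140),(525,232)],7,(115,265),.043)
G=sh('grip',[(357,270)],8,(410,220),.074)
sh('block',[(262,122),(498,240),(375,462),(135,350)],8,(410,220),.04)
z=np.load('pics/top0.npz');P=z['P']
print(P[257,453],P[225,262],P[305,163])
# scene
p=cams.camera_params('scene')
R=(240,180)
sh('s ear',[(564,236)],4.5,R,.038)
sh('s board',[(602,327),(322,535)],4.5,R,.038)
E
```

```text
board [[0.6735, 0.093], [0.6579, -0.1067], [0.401, -0.083], [0.4161, 0.1139]]
0.20029827589670585 -1.649101949722092
0.25792733254876493 3.0496555645962857
0.19747452771504403 1.4943412177873452
0.2582697247960223 -0.0809839597927477
c [0.5371384  0.00430989 0.038     ]
ear [[0.6177, 0.1259], [0.6509, 0.1502], [0.5856, 0.1542]]
shedge [[0.5436, 0.0991], [0.5296, -0.0893]]
fl [[0.4992, 0.4158], [0.4622, 0.2796], [0.3528, 0.3063], [0.3867, 0.4432]]
0.1411135176604363 -1.8358442272146132
0.11265153098673653 2.9021218374608018
0.1409772447744647 1.327567029043697
0.11573058654250659 -0.2386835237022351
up [[0.4733, 0.4174], [0.441, 0.2865]]
grip [[0.538, -0.34]]
block [[0.5893, -0.3226], [0.5523, -0.3926], [0.4849, -0.3514], [0.5195, -0.2806]]
[ 0.52936596 -0.33688977  0.0732549 ] [0.6249506  0.12078617 0.00222246] [0.42698517 0.35980727 0.00278246]
s ear [[0.6174, 0.1241]]
s board [[0.6751, 0.0913], [0.661, -0.1092]]
```

{"api": "jog_arm", "payload": {
  "deltas": [
    [0.97,-0.9,0,-0.08,85],
    [0.97,-0.9,0,-0.08,85],
    [0.97,-0.9,0,-0.08,85],
    [0.97,-0.9,0,-0.08,85],
    [0.97,-0.9,0,-0.08,85],
    [0.97,-0.9,0,-0.08,85],
    [0.97,-0.9,0,-0.08,85],
    [0.97,-0.9,0,-0.08,85]
  ]
}}

```text
time_s: 1.1
eef_pos: [0.3873, 0.3369, 0.242]
eef_rot: [[-0.611, 0.792, -0.001], [0.792, 0.611, -0.0], [-0.0, -0.001, -1.0]]
wrist_force: [0.4, -0.3, 0.4]
gripper_width: 0.0851
```

{"api": "jog_arm", "payload": {
  "deltas": [
    [0.97,-0.9,0,-0.08,85],
    [0.97,-0.9,0,-0.08,85],
    [0.97,-0.9,0,-0.08,85],
    [0.97,-0.9,0,-0.08,85],
    [0.97,-0.9,0,-0.08,85],
    [0.97,-0.9,0,-0.08,85],
    [0.97,-0.9,-0.5,-0.08,85],
    [0.4,-0.9,-0.5,-0.08,85],
    [0,0,0,0,85]
  ]
}}

```text
time_s: 2.22
eef_pos: [0.602, 0.1203, 0.2103]
eef_rot: [[-0.017, 1.0, -0.004], [1.0, 0.017, -0.001], [-0.001, -0.004, -1.0]]
wrist_force: [-1.2, 0.5, -0.2]
gripper_width: 0.0849
```

```bash
python3 - <<'E'
from h import *
s,im,d,p=grab('wrist'); save('w1',im); print(p,s['eef_pos'],s['eef_rot'].round(4).tolist(), s['wrist_force'],s['time_s'])
np.savez('pics/w1.npz',im=im,d=d)
E
```

```text
{'vfov': 65.70646984690485, 'cx': 317.43720702408245, 'cy': 235.94172280904397, 'T_tool_cam': array([[-3.39716722e-04, -9.47523481e-01, -3.19685999e-01,
         8.25799264e-02],
       [ 9.99999898e-01, -4.17376742e-04,  1.74413571e-04,
         7.83729414e-04],
       [-2.98690454e-04, -3.19685907e-01,  9.47523526e-01,
        -1.31897823e-01],
       [ 0.00000000e+00,  0.00000000e+00,  0.00000000e+00,
         1.00000000e+00]])} [0.60204264 0.12025477 0.2102579 ] [[-0.0175, 0.9998, -0.0039], [0.9998, 0.0175, -0.0009], [-0.0008, -0.0039, -1.0]] [-1.18735515  0.53997435 -0.17815914] 2.225
```

View pics/w1.png

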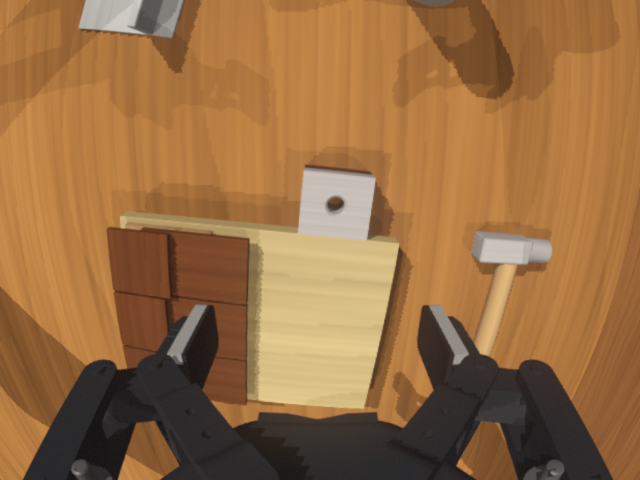

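```bash
cat >> h.py <<'E'
def wpx(s,p,u,v,z):
    f=240/np.tan(np.radians(p['vfov'])/2); T=np.array(p['T_tool_cam'])
    a=np.array([u-p['cx'],v-p['cy']]); r=np.linalg.norm(a); th=r/f
    ray=np.r_[a/r*np.sin(th),np.cos(th)] if r>0 else np.array([0,0,1.])
    R=np.array(s['eef_rot']); o=np.array(s['eef_pos'])+R@T[:3,3]; w=R@T[:3,:3]@ray
    return o+w*(z-o[2])/w[2]
def w2wpx(s,p,X):
    f=240/np.tan(np.radians(p['vfov'])/2); T=np.array(p['T_tool_cam'])
    R=np.array(s['eef_rot']); t=R.T@(np.array(X)-np.array(s['eef_pos'])); c=T[:3,:3].T@(t-T[:3,3])
    th=np.arctan2(np.hypot(c[0],c[1]),c[2]); h=np.hypot(c[0],c[1]); return p['cx']+f*th*c[0]/h,p['cy']+f*th*c[1]/h
E
python3 - <<'E'
from h import *
s=get_state();p=cams.camera_params('wrist'); im=np.load('pics/w1.npz')['im']
print(wpx(s,p,336,204,.038), [wpx(s,p,u,v,.038).round(4) for u,v in [(399,241),(366,407)]])
save('w1c',im,(290,155,390,250),6)
h=wpx(s,p,336,204,.038)
for z in (.038,.022,.02,0): print(z,w2wpx(s,p,[h[0],h[1],z]))
E
```

```text
[0.61794999 0.12995611 0.038     ] [array([0.675 , 0.0979, 0.038 ]), array([ 0.6615, -0.1016,  0.038 ])]
0.038 (np.float64(335.99999999999994), np.float64(203.99999999999997))
0.022 (np.float64(335.16783966006136), np.float64(199.72770959300595))
0.02 (np.float64(335.0691579549789), np.float64(199.22185042488428))
0 (np.float64(334.1410196148139), np.float64(194.47200542698187))
```

View pics/w1c.png

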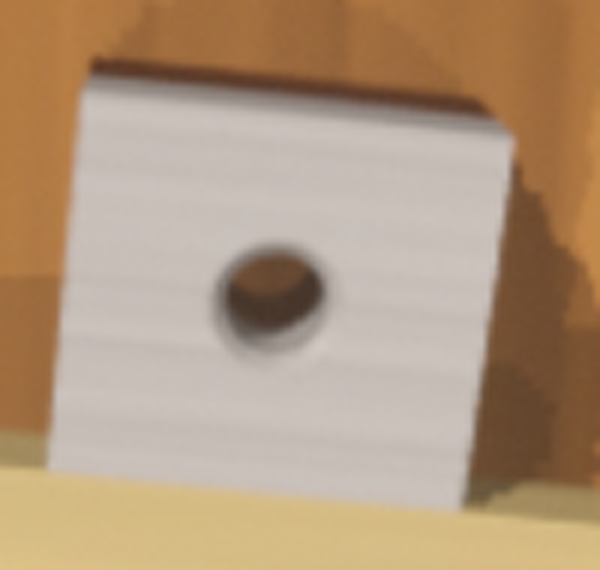

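```bash
python3 - <<'E'
from h import *
z=np.load('pics/scene0.npz'); save('s_pin',z['im'],(170,300,230,360),10)
E
```

```text
(no output)
```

View pics/s_pin.png

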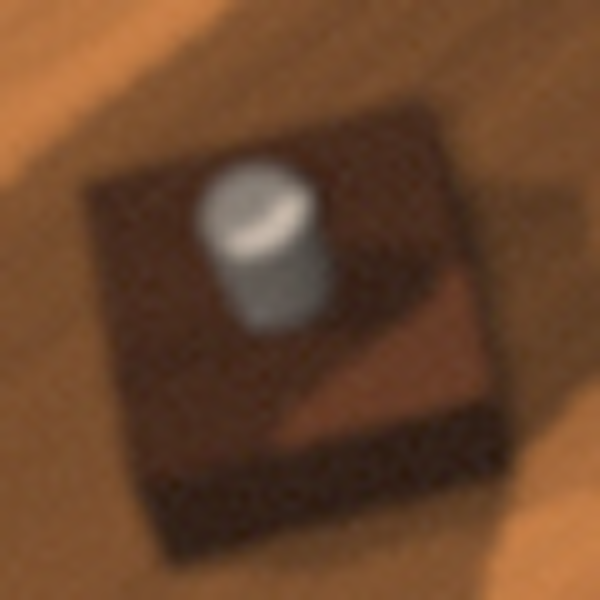

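{"api": "jog_arm", "payload": {
  "deltas": [
    [-0.2,-1,0,0,85],
    [-0.2,-1,0,0,85],
    [-0.2,-1,0,0,85],
    [-0.2,-1,0,0,85],
    [-0.2,-1,0,0,85],
    [-0.2,-1,0,0,85],
    [-0.2,-1,0,0,85],
    [-0.2,-1,0,0,85],
    [-0.2,-1,0,0,85],
    [-0.2,-1,0,0,85]
  ]
}}

```text
time_s: 3.52
eef_pos: [0.5424, -0.1775, 0.2133]
eef_rot: [[-0.022, 1.0, 0.002], [1.0, 0.022, 0.0], [0.0, 0.002, -1.0]]
wrist_force: [-0.3, 0.2, 0.5]
gripper_width: 0.085
```

{"api": "jog_arm", "payload": {
  "deltas": [
    [0,-1,0,0,85],
    [0,-1,0,0,85],
    [0,-1,0,0,85],
    [0,-1,0,0,85],
    [0,-1,0,0,85],
    [0,-0.3,0,0,85],
    [0,0,0,0,85],
    [0,0,0,0,85]
  ]
}}

```text
time_s: 4.53
eef_pos: [0.5425, -0.3356, 0.2126]
eef_rot: [[-0.021, 1.0, 0.0], [1.0, 0.021, 0.001], [0.001, 0.0, -1.0]]
wrist_force: [0.2, 0.7, -0.6]
gripper_width: 0.0847
```

```bash
python3 - <<'E'
from h import *
s,im,d,p=grab('wrist'); save('w2',im); print(s['eef_pos'],s['eef_rot'].round(4).tolist(), s['wrist_force'],s['time_s'])
np.savez('pics/w2.npz',im=im,d=d)
print(w2wpx(s,p,[.538,-.34,.074]))
E
```

```text
[ 0.54250326 -0.33555433  0.21258087] [[-0.0213, 0.9998, 0.0002], [0.9998, 0.0213, 0.0006], [0.0006, 0.0002, -1.0]] [ 0.16401302  0.72051668 -0.56475082] 4.525
(np.float64(310.2919531769271), np.float64(230.682871343062))
```

View pics/w2.png

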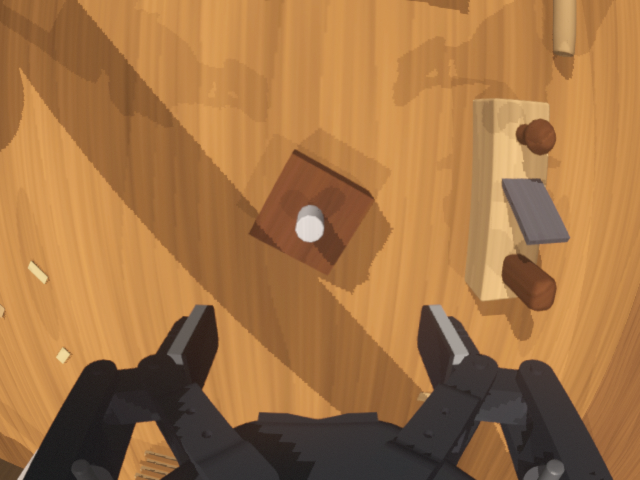

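```bash
python3 - <<'E'
from h import *
im=np.load('pics/w2.npz')['im']; save('w2c',im,(280,190,350,260),8)
s=get_state();p=cams.camera_params('wrist')
print(wpx(s,p,310,228,.074),w2wpx(s,p,np.array(s['eef_pos'])-[0,0,.05]))
ps=cams.camera_params('scene')
print(px2w(ps,170+(257+.5)/10-.5,300+(209+.5)/10-.5,.074))
E
```

```text
[ 0.53772895 -0.33793015  0.074     ] (np.float64(315.9071163515715), np.float64(273.4310648444233))
[ 0.53739466 -0.34015871  0.074     ]
```

View pics/w2c.png

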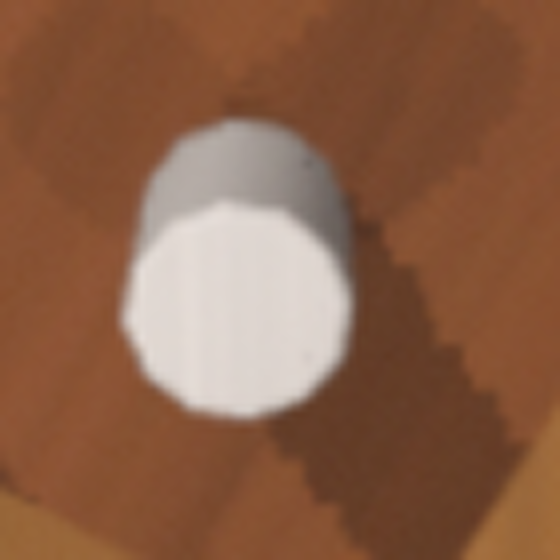

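{"api": "jog_arm", "payload": {
  "deltas": [
    [-0.16,-0.11,0,0,85],
    [0,0,-0.9,0,85],
    [0,0,-0.9,0,85],
    [0,0,-0.9,0,85],
    [0,0,-0.9,0,85],
    [0,0,-0.9,0,85],
    [0,0,-0.72,0,60],
    [0,0,0,0,40]
  ]
}}

```text
time_s: 5.58
eef_pos: [0.5362, -0.3394, 0.0542]
eef_rot: [[-0.02, 1.0, -0.003], [1.0, 0.02, 0.002], [0.002, -0.003, -1.0]]
wrist_force: [-0.6, -0.3, -0.7]
gripper_width: 0.0511
```

```bash
python3 - <<'E'
from h import *
s,im,d,p=grab('wrist'); save('w3',im); print(s['eef_pos'],s['eef_rot'].round(4).tolist(), s['wrist_force'],s['time_s'],s['gripper_width'])
E
```

```text
[ 0.53624117 -0.33940658  0.05418079] [[-0.0202, 0.9998, -0.0034], [0.9998, 0.0202, 0.0022], [0.0023, -0.0033, -1.0]] [-0.63109666 -0.28226417 -0.72729037] 5.575 0.05114190096991857
```

View pics/w3.png

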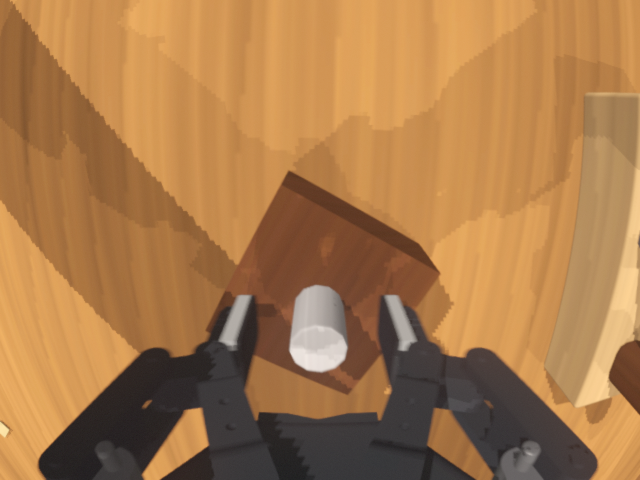

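{"api": "jog_arm", "payload": {
  "deltas": [
    [0,0,0,0,10],
    [0,0,0,0,10],
    [0,0,0,0,10],
    [0,0,0,0,10],
    [0,0,0,0,10],
    [0,0,0,0,10]
  ]
}}

```text
time_s: 6.38
eef_pos: [0.538, -0.3407, 0.0573]
eef_rot: [[-0.02, 1.0, 0.002], [1.0, 0.02, -0.001], [-0.001, 0.002, -1.0]]
wrist_force: [-1.4, 0.2, 5.7]
gripper_width: 0.0204
```

```bash
python3 - <<'E'
from h import *
s,im,d,p=grab('wrist'); save('w4',im,(200,200,440,440),3); print(s['eef_pos'],s['eef_rot'].round(4).tolist(), s['wrist_force'],s['time_s'],s['gripper_width'])
print(wpx(s,p,318,347,.074))
E
```

```text
[ 0.53796662 -0.34067932  0.05729918] [[-0.0201, 0.9998, 0.0018], [0.9998, 0.0201, -0.0014], [-0.0014, 0.0018, -1.0]] [-1.44301468  0.16766939  5.66297186] 6.375 0.020437481354713214
[ 0.53894701 -0.34103449  0.074     ]
```

View pics/w4.png

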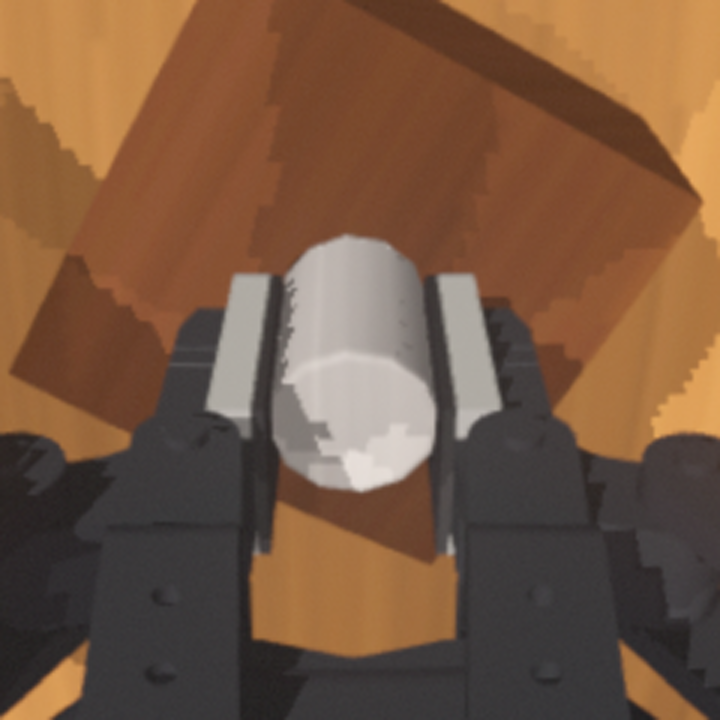

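{"api": "jog_arm", "payload": {
  "deltas": [
    [0,0,0.5,0,10],
    [0,0,0.9,0,10],
    [0,0,0.9,0,10],
    [0,0,0.9,0,10],
    [0,0,0.8,0,10],
    [0.16,0.97,0,0,10],
    [0.16,0.97,0,0,10],
    [0.16,0.97,0,0,10],
    [0.16,0.97,0,0,10],
    [0.16,0.97,0,0,10]
  ]
}}

```text
time_s: 7.68
eef_pos: [0.5617, -0.1938, 0.1765]
eef_rot: [[-0.02, 1.0, 0.001], [1.0, 0.02, -0.0], [-0.0, 0.001, -1.0]]
wrist_force: [0.6, -0.8, -1.2]
gripper_width: 0.0201
```

{"api": "jog_arm", "payload": {
  "deltas": [
    [0.16,0.97,0,0,10],
    [0.16,0.97,0,0,10],
    [0.16,0.97,0,0,10],
    [0.16,0.97,0,0,10],
    [0.16,0.97,0,0,10],
    [0.16,0.97,0,0,10],
    [0.16,0.97,0,0,10],
    [0.16,0.97,0,0,10],
    [0.16,0.97,0,0,10]
  ]
}}

```text
time_s: 8.8
eef_pos: [0.6049, 0.0682, 0.1765]
eef_rot: [[-0.02, 1.0, 0.001], [1.0, 0.02, 0.0], [0.0, 0.001, -1.0]]
wrist_force: [-0.2, -0.4, -0.9]
gripper_width: 0.0206
```

{"api": "jog_arm", "payload": {
  "deltas": [
    [0.16,0.97,0,0,10],
    [0.2,1,0,0,10],
    [0,0,-0.8,0,10],
    [0,0,-0.8,0,10],
    [0,0,-0.4,0,10],
    [0,0,0,0,10],
    [0,0,0,0,10]
  ]
}}

```text
time_s: 9.68
eef_pos: [0.6162, 0.1263, 0.1168]
eef_rot: [[-0.02, 1.0, 0.002], [1.0, 0.02, 0.0], [0.0, 0.002, -1.0]]
wrist_force: [0.3, -0.2, 0.2]
gripper_width: 0.0204
```

```bash
python3 - <<'E'
from h import *
s,im,d,p=grab('wrist'); save('w5',im,(220,140,440,400),3);save('w5f',im); print(s['eef_pos'],s['eef_rot'].round(4).tolist(), s['wrist_force'],s['time_s'],s['gripper_width'])
np.savez('pics/w5.npz',im=im,d=d)
for n in ['top','scene']:
    s,im,d,p=grab(n); save('5'+n,im,(200,160,330,290) if n=='top' else (300,150,420,270),5)
    np.savez('pics/5%s.npz'%n,im=im)
E
```

```text
[0.61622745 0.12627108 0.11684431] [[-0.0198, 0.9998, 0.002], [0.9998, 0.0198, 0.0004], [0.0004, 0.002, -1.0]] [ 0.30327609 -0.19897646  0.16643867] 9.675 0.020361312922420556
```

View pics/w5.png

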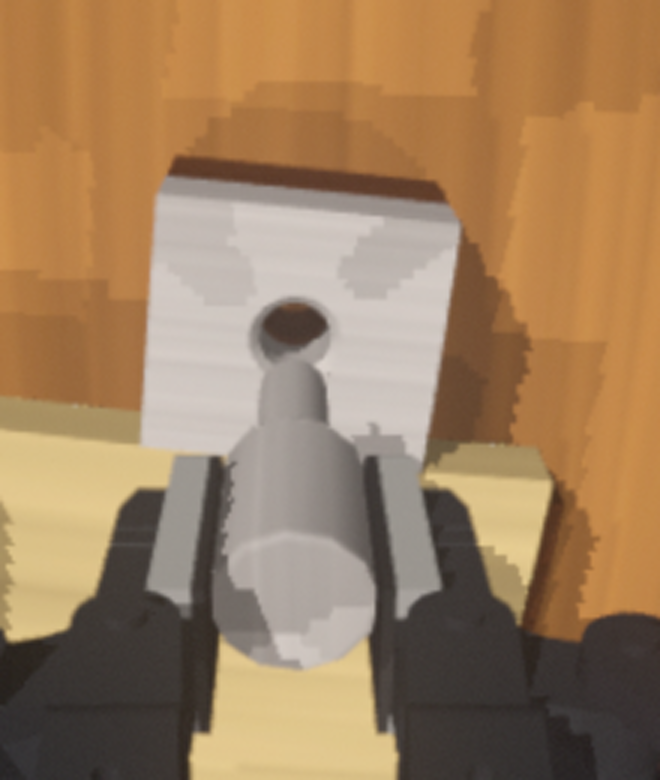

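View pics/5scene.png

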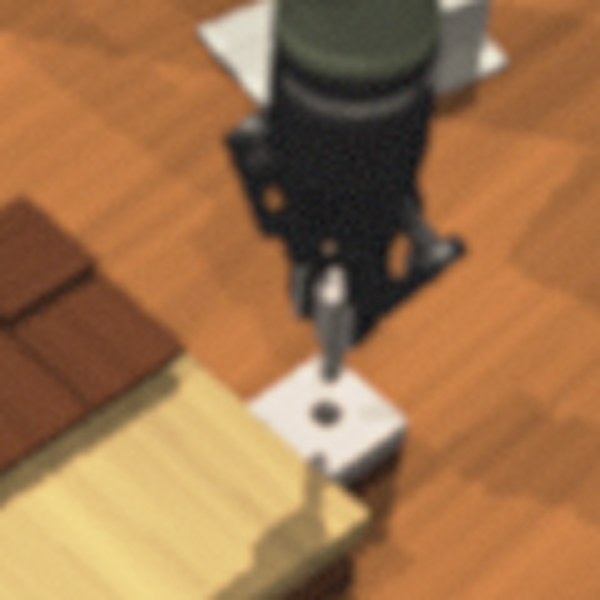

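```bash
python3 - <<'E'
from h import *
s=get_state();p=cams.camera_params('wrist')
t=np.array(wpx(s,p,317.3,267.7,.0643)); h=np.array(wpx(s,p,317.2,250.7,.038)); print(s['eef_pos'],t,h,h-t)
# scene lines
ps=cams.camera_params('scene')
g=lambda u,v,z: px2w(ps,300+(u+.5)/5-.5,150+(v+.5)/5-.5,z)
print('scene tip',g(330,375,.0643),'hole',g(326,413,.038))
E
```

```text
[0.61606994 0.12627541 0.11676572] [0.61686474 0.12857123 0.0643    ] [0.61685757 0.12837069 0.038     ] [-7.17083346e-06 -2.00542111e-04 -2.63000000e-02]
scene tip [0.61574793 0.12635887 0.0643    ] hole [0.61741288 0.12350689 0.038     ]
```

View pics/5top.png

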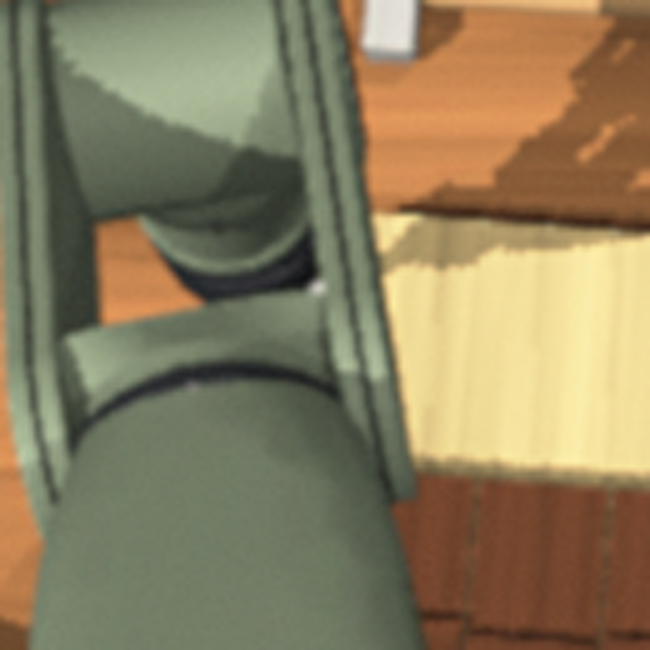

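{"api": "jog_arm", "payload": {
  "deltas": [
    [0,0,-0.4,0,10],
    [0,0,-0.3,0,10],
    [0,0,0,0,10],
    [0,0,0,0,10]
  ]
}}

```text
time_s: 10.32
eef_pos: [0.6156, 0.1263, 0.0946]
eef_rot: [[-0.02, 1.0, -0.0], [1.0, 0.02, -0.0], [-0.0, -0.0, -1.0]]
wrist_force: [0.2, 0.0, 0.1]
gripper_width: 0.0202
```

```bash
python3 - <<'E'
from h import *
s,im,d,p=grab('wrist'); save('w6',im,(260,180,380,280),6); print(s['eef_pos'],s['eef_rot'].round(4).tolist(), s['wrist_force'],s['time_s'],s['gripper_width'])
s,im,d,p=grab('scene'); save('6scene',im,(330,195,390,255),10)
E
```

```text
[0.61559105 0.12626401 0.09459983] [[-0.02, 0.9998, -0.0], [0.9998, 0.02, -0.0], [-0.0, -0.0, -1.0]] [0.20700468 0.00181143 0.09815787] 10.325 0.020238120660814794
```

View pics/w6.png

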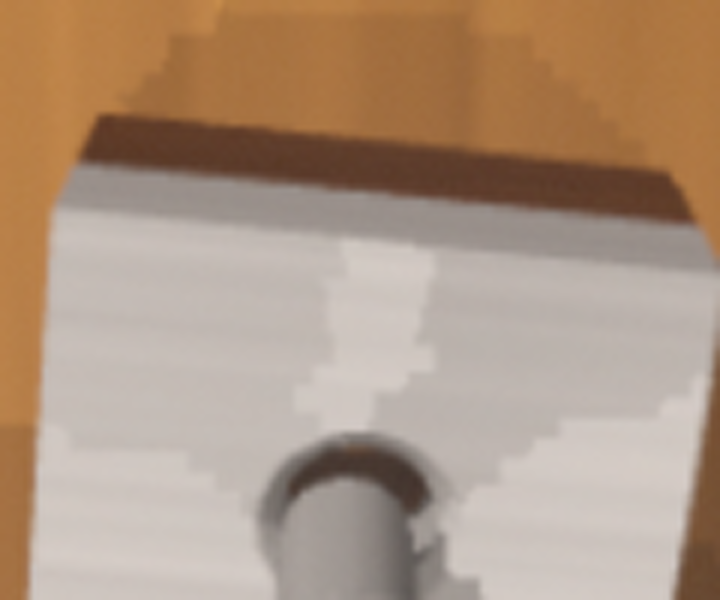

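View pics/6scene.png

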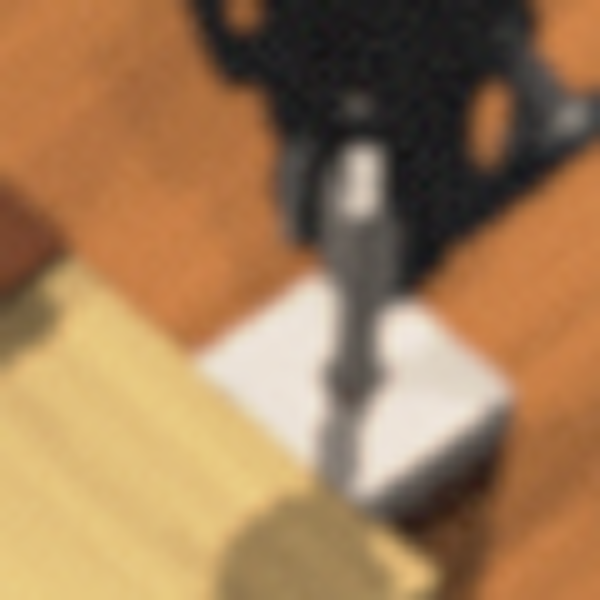

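```bash
python3 - <<'E'
from h import *
s=get_state();p=cams.camera_params('wrist')
g=lambda u,v,z: wpx(s,p,260+(u+.5)/6-.5,180+(v+.5)/6-.5,z)
print('hole far',g(352,435,.038),'ear far edge mid',g(385,243,.038))
for z in (.042,.044): print('pin far',g(346,477,z),g(280,560,z),g(412,560,z))
print('hole lr',g(258,515,.038),g(447,515,.038))
E
```

```text
hole far [0.61687836 0.13591211 0.038     ] ear far edge mid [0.61941815 0.15410015 0.038     ]
pin far [0.61638023 0.13341543 0.042     ] [0.61054258 0.12513813 0.042     ] [0.62253678 0.1253696  0.042     ]
pin far [0.61636324 0.13423172 0.044     ] [0.61058874 0.12604396 0.044     ] [0.6224532  0.12627293 0.044     ]
hole lr [0.60838479 0.12783573 0.038     ] [0.62579083 0.12816901 0.038     ]
```

{"api": "jog_arm", "payload": {
  "deltas": [
    [0.03,-0.055,0,0,10],
    [0,0,0,0,10],
    [0,0,-0.06,0,10],
    [0,0,-0.06,0,10],
    [0,0,-0.06,0,10],
    [0,0,0,0,10]
  ]
}}

```text
time_s: 11.18
eef_pos: [0.6163, 0.1246, 0.0891]
eef_rot: [[-0.02, 1.0, -0.0], [1.0, 0.02, -0.0], [-0.0, -0.0, -1.0]]
wrist_force: [0.1, 0.2, -1.1]
gripper_width: 0.0202
```

```bash
python3 - <<'E'
from h import *
s,im,d,p=grab('wrist'); save('w7',im,(260,180,380,280),6); print(s['eef_pos'],s['eef_rot'].round(4).tolist(), s['wrist_force'],s['time_s'],s['gripper_width'])
E
```

```text
[0.61625084 0.12459243 0.08906181] [[-0.02, 0.9998, -0.0005], [0.9998, 0.02, -0.0001], [-0.0001, -0.0005, -1.0]] [ 0.08470306  0.20548111 -1.11430769] 11.175 0.02024816081067539
```

View pics/w7.png

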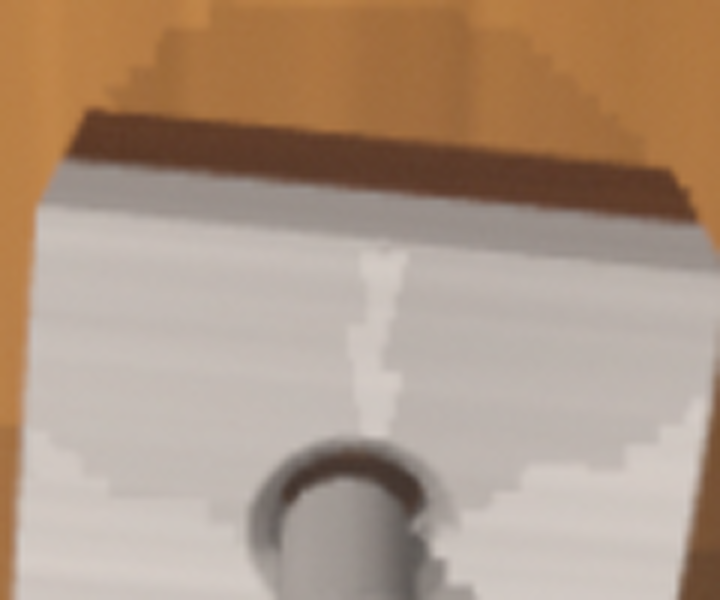

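{"api": "jog_arm", "payload": {
  "deltas": [
    [0,0,-0.06,0,10],
    [0,0,-0.06,0,10],
    [0,0,-0.06,0,10],
    [0,0,-0.06,0,10],
    [0,0,0,0,10]
  ]
}}

```text
time_s: 11.85
eef_pos: [0.6163, 0.1246, 0.0819]
eef_rot: [[-0.02, 1.0, -0.0], [1.0, 0.02, -0.0], [-0.0, -0.0, -1.0]]
wrist_force: [0.0, 0.2, -0.6]
gripper_width: 0.0204
```

{"api": "jog_arm", "payload": {
  "deltas": [
    [0,0,-0.08,0,10],
    [0,0,-0.08,0,10],
    [0,0,-0.08,0,10],
    [0,0,-0.08,0,10],
    [0,0,-0.08,0,10],
    [0,0,0,0,10]
  ]
}}

```text
time_s: 12.6
eef_pos: [0.6162, 0.1246, 0.0699]
eef_rot: [[-0.02, 1.0, -0.0], [1.0, 0.02, -0.0], [-0.0, -0.0, -1.0]]
wrist_force: [-0.4, 1.3, -0.7]
gripper_width: 0.0206
```

{"api": "jog_arm", "payload": {
  "deltas": [
    [0,0.01,-0.08,0,10],
    [0,0,-0.08,0,10],
    [0,0,-0.08,0,10],
    [0,0,-0.08,0,10],
    [0,0,-0.08,0,10],
    [0,0,0,0,10]
  ]
}}

```text
time_s: 13.35
eef_pos: [0.6163, 0.1249, 0.0579]
eef_rot: [[-0.02, 1.0, -0.0], [1.0, 0.02, -0.0], [-0.0, -0.0, -1.0]]
wrist_force: [-0.2, -0.6, -0.7]
gripper_width: 0.0202
```

{"api": "jog_arm", "payload": {
  "deltas": [
    [0,0,-0.05,0,10],
    [0,0,-0.05,0,10],
    [0,0,0,0,10]
  ]
}}

```text
time_s: 13.72
eef_pos: [0.6165, 0.1249, 0.0553]
eef_rot: [[-0.02, 1.0, 0.0], [1.0, 0.02, 0.0], [0.0, 0.0, -1.0]]
wrist_force: [0.3, 0.1, -0.1]
gripper_width: 0.02
```

{"api": "jog_arm", "payload": {
  "deltas": [
    [0,0,-0.05,0,10],
    [0,0,-0.03,0,10],
    [0,0,0,0,10]
  ]
}}

```text
time_s: 14.1
eef_pos: [0.6177, 0.1249, 0.0552]
eef_rot: [[-0.02, 1.0, 0.004], [1.0, 0.02, 0.0], [0.0, 0.004, -1.0]]
wrist_force: [-2.2, -1.1, 11.5]
gripper_width: 0.0203
```

{"api": "jog_arm", "payload": {
  "deltas": [
    [0,0,0.05,0,40],
    [0,0,0,0,60],
    [0,0,0,0,60],
    [0,0,0,0,60],
    [0,0,0.4,0,60],
    [0,0,0.8,0,60],
    [0,0,0.9,0,60],
    [0,0,0.9,0,85],
    [0,0,0.9,0,85],
    [-0.3,0,0.9,0,85]
  ]
}}

```text
time_s: 15.35
eef_pos: [0.6078, 0.1249, 0.2]
eef_rot: [[-0.02, 1.0, 0.002], [1.0, 0.02, 0.0], [0.0, 0.002, -1.0]]
wrist_force: [-0.3, 1.2, -0.1]
gripper_width: 0.0852
```

```bash
python3 - <<'E'
from h import *
s,im,d,p=grab('wrist'); save('w8',im); print(s['eef_pos'],s['eef_rot'].round(4).tolist(), s['wrist_force'],s['time_s'],s['gripper_width'])
np.savez('pics/w8.npz',im=im)
s,im,d,p=grab('scene'); save('8scene',im,(240,130,450,300),3.5); np.savez('pics/s8.npz',im=im)
E
```

```text
[0.60776825 0.12490089 0.20001105] [[-0.0198, 0.9998, 0.0016], [0.9998, 0.0198, 0.0003], [0.0002, 0.0016, -1.0]] [-0.33860759  1.20751915 -0.07877458] 15.35 0.0851588656298525
```

View pics/w8.png

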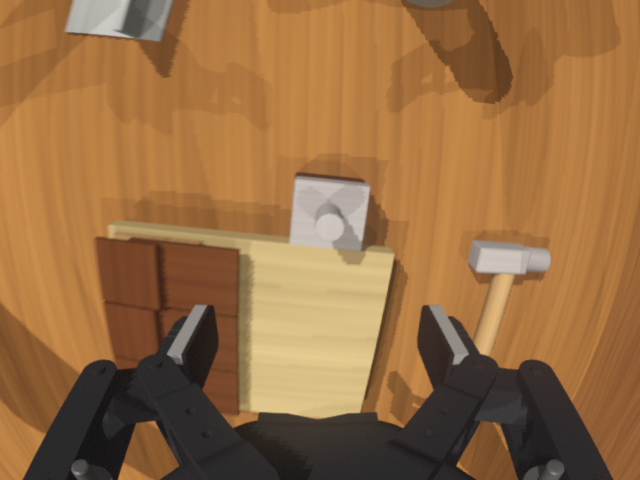

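View pics/8scene.png

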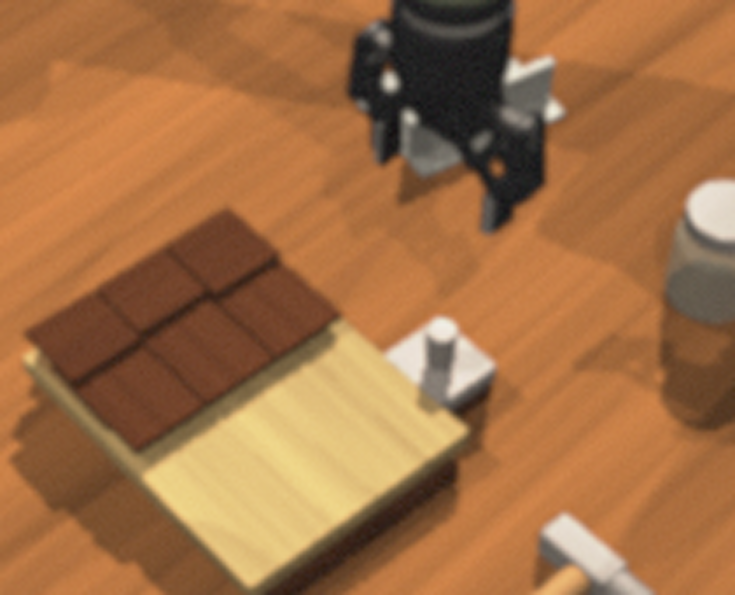

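{"api": "jog_arm", "payload": {
  "deltas": [
    [-0.63,0.95,0,-0.033,85],
    [-0.63,0.95,0,-0.033,85],
    [-0.63,0.95,0,-0.033,85],
    [-0.63,0.95,0,-0.033,85],
    [-0.63,0.95,0,-0.033,85],
    [-0.63,0.95,0,-0.033,85],
    [-0.63,0.95,0,-0.033,85],
    [-0.63,0.92,0,-0.032,85],
    [0,0,0,0,85],
    [0,0,0,0,85]
  ]
}}

```text
time_s: 16.7
eef_pos: [0.4564, 0.3516, 0.1979]
eef_rot: [[0.24, 0.971, -0.0], [0.971, -0.24, -0.001], [-0.001, 0.0, -1.0]]
wrist_force: [-0.4, -0.3, 0.3]
gripper_width: 0.0853
```

```bash
python3 - <<'E'
from h import *
s,im,d,p=grab('wrist'); save('w9',im); print(s['eef_pos'],s['eef_rot'].round(4).tolist(), s['wrist_force'],s['time_s'],s['gripper_width'])
np.savez('pics/w9.npz',im=im)
s,im,d,p=grab('top'); save('9top',im,(100,180,370,340),2.9); np.savez('pics/t9.npz',im=im)
# board edges in top0
for nm in ('top0',):
    im=np.load('pics/top0.npz')['im'].astype(int)
    hsv=cv2.cvtColor(im.astype(np.uint8),cv2.COLOR_RGB2HSV)
    print(hsv[230,300],hsv[245,330],hsv[280,300],hsv[150,330],hsv[300,163])
E
```

```text
[0.45639149 0.35156389 0.19789862] [[0.2401, 0.9707, -0.0], [0.9707, -0.2401, -0.0008], [-0.0008, 0.0002, -1.0]] [-0.35482493 -0.30078052  0.34329279] 16.7 0.08529396311562594
[ 23 100 234] [ 21 103 163] [ 10 157  73] [ 13 152 186] [ 40  14 214]
```

View pics/w9.png

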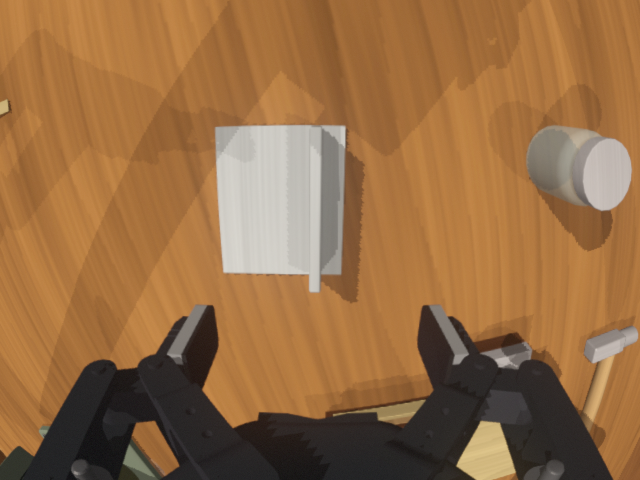

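View pics/9top.png

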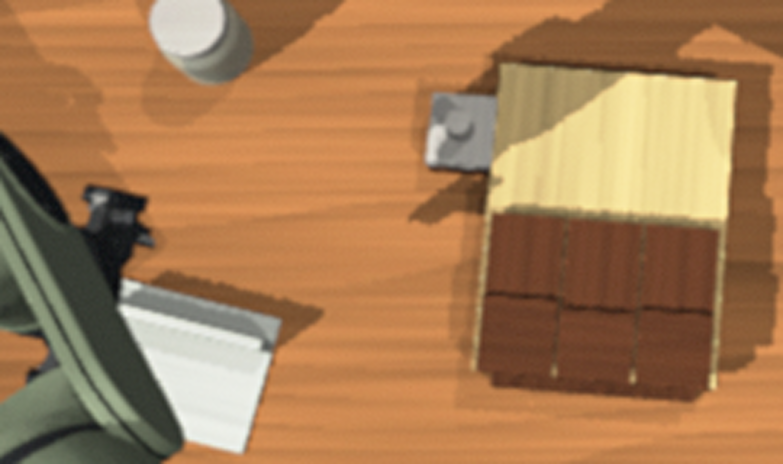

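```bash
python3 - <<'E'
from h import *
im=np.load('pics/w9.npz')['im']; save('w9c',im,(210,115,360,300),3.2)
t=np.load('pics/t9.npz')['im']; hsv=cv2.cvtColor(t,cv2.COLOR_RGB2HSV)
m=((hsv[...,0]>=18)&(hsv[...,0]<=32)&(hsv[...,1]>70)&(hsv[...,1]<135)&(hsv[...,2]>120)).astype(np.uint8)
m[:, :262]=0;m[:,360:]=0;m[:195]=0;m[330:]=0
vis=t.copy(); vis[m>0]=(255,0,255); save('9m',vis,(235,190,365,325),4.4)
p=cams.camera_params('top')
# board rim edges: front edge = topmost per column ; right edge = rightmost per row (rows 205..320)
def fit(pts):
    P=np.array([px2w(p,u,v,.038)[:2] for u,v in pts]); vx,vy,x,y=cv2.fitLine(P.astype(np.float32),cv2.DIST_HUBER,0,.001,.001).ravel(); 
    print('ang',np.arctan2(vy,vx),'pt',x,y,len(P)); return vx,vy,x,y
fit([(u,np.where(m[:,u])[0].min()-.5) for u in range(276,350)])
fit([(np.where(m[v])[0].max()+.5,v) for v in range(212,262)])
fit([(np.where(m[v])[0].min()-.5,v) for v in range(240,262)])
E
```

```text
ang 1.4930071 pt 0.66859406 -0.00641492 74
ang -0.08867604 pt 0.58724964 -0.10076092 50
ang -0.00954779 pt 0.55203414 0.10333999 22
```

View pics/9m.png

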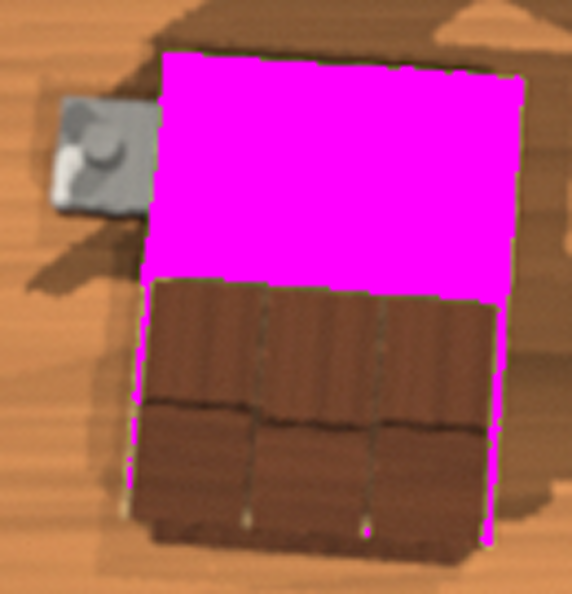

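View pics/w9c.png

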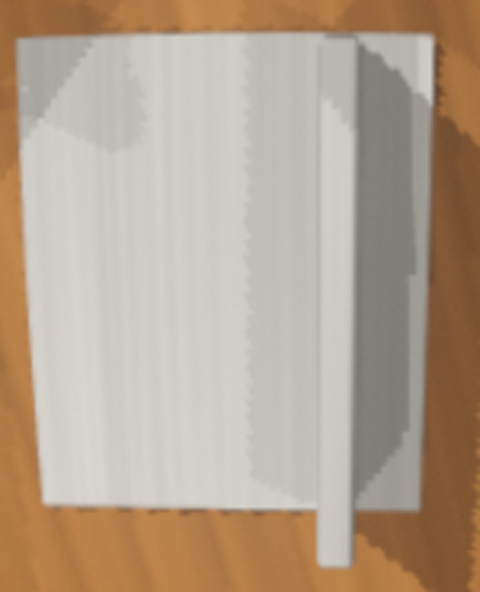

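```bash
python3 - <<'E'
from h import *
s=get_state();p=cams.camera_params('wrist')
a=wpx(s,p,315.3,127.2,.043);b=wpx(s,p,314.7,289.7,.043); m=(a+b)/2
R=np.array(s['eef_rot']);print(s['eef_pos'],a,b,m,R.T@(m-s['eef_pos']), np.linalg.norm(a-b), np.arctan2(-(a-b)[0],(a-b)[1]))
E
```

```text
[0.45673441 0.35118659 0.1980282 ] [0.47361479 0.42252544 0.043     ] [0.43993097 0.29038691 0.043     ] [0.45677288 0.35645618 0.043     ] [ 0.00520146 -0.00125693  0.15502541] 0.13636417884865232 -0.24959726288286066
```

{"api": "jog_arm", "payload": {
  "deltas": [
    [0,0.04,-0.9,0,85],
    [0,0,-0.9,0,85],
    [0,0,-0.9,0,85],
    [0,0,-0.9,0,85],
    [0,0,-0.9,0,85],
    [0,0,-0.8,0,60],
    [0,0,-0.5,0,45],
    [0,0,0,0,40]
  ]
}}

```text
time_s: 17.8
eef_pos: [0.4561, 0.3524, 0.0234]
eef_rot: [[0.241, 0.97, -0.002], [0.97, -0.241, -0.001], [-0.002, -0.001, -1.0]]
wrist_force: [0.3, 0.3, 0.1]
gripper_width: 0.0402
```

```bash
python3 - <<'E'
from h import *
s,im,d,p=grab('wrist'); save('w10',im); print(s['eef_pos'],s['eef_rot'].round(4).tolist(), s['wrist_force'],s['time_s'],s['gripper_width'])
E
```

```text
[0.45610803 0.35239893 0.02335285] [[0.2414, 0.9704, -0.0016], [0.9704, -0.2414, -0.0013], [-0.0017, -0.0012, -1.0]] [0.28330118 0.26973547 0.11576548] 17.8 0.04017451160421795
```

View pics/w10.png

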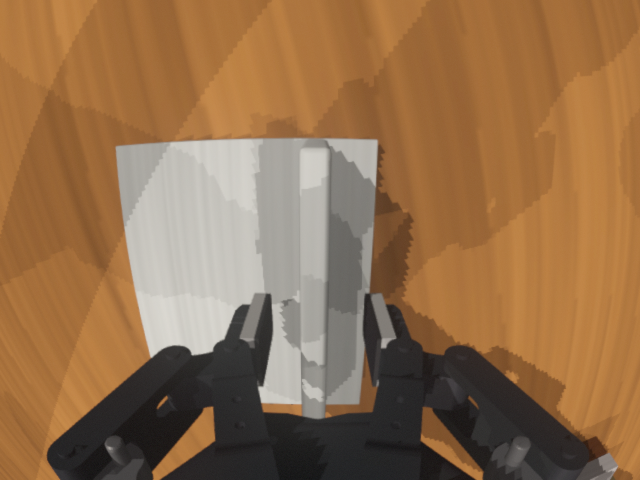

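{"api": "jog_arm", "payload": {
  "deltas": [
    [0,0,0,0,20],
    [0,0,0,0,0],
    [0,0,0,0,0],
    [0,0,0,0,0],
    [0,0,0,0,0],
    [0,0,0,0,0],
    [0,0,0,0,0]
  ]
}}

```text
time_s: 18.73
eef_pos: [0.4567, 0.3537, 0.0254]
eef_rot: [[0.241, 0.971, 0.002], [0.971, -0.241, 0.001], [0.002, 0.001, -1.0]]
wrist_force: [-1.0, -0.8, 6.4]
gripper_width: 0.0091
```

```bash
python3 - <<'E'
from h import *
s,im,d,p=grab('wrist'); save('w11',im); print(s['eef_pos'],s['eef_rot'].round(4).tolist(), s['wrist_force'],s['time_s'],s['gripper_width'])
E
```

```text
[0.45666647 0.35370543 0.02540222] [[0.2406, 0.9706, 0.0016], [0.9706, -0.2406, 0.0012], [0.0016, 0.0013, -1.0]] [-0.98459601 -0.80172736  6.41635553] 18.725 0.009069352216065222
```

View pics/w11.png

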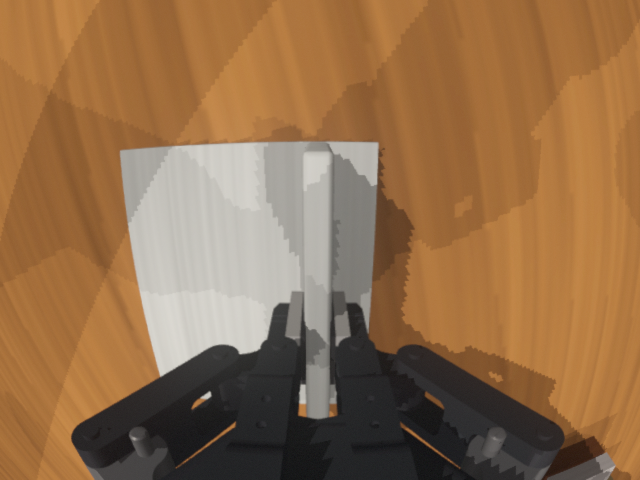

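{"api": "jog_arm", "payload": {
  "deltas": [
    [0,0,0.5,0,0],
    [0,0,0.9,0,0],
    [0,0,0.9,0,0],
    [0,0,0.9,0,0],
    [0,0,0.9,0,0],
    [0,0,0.4,0,0],
    [0.51,-1,0,0.0135,0],
    [0.51,-1,0,0.0135,0]
  ]
}}

```text
time_s: 19.77
eef_pos: [0.4866, 0.2925, 0.1589]
eef_rot: [[0.213, 0.977, -0.001], [0.977, -0.213, -0.001], [-0.001, -0.001, -1.0]]
wrist_force: [0.3, -0.6, -2.1]
gripper_width: 0.0091
```

{"api": "jog_arm", "payload": {
  "deltas": [
    [0.51,-1,0,0.0135,0],
    [0.51,-1,0,0.0135,0],
    [0.51,-1,0,0.0135,0],
    [0.51,-1,0,0.0135,0],
    [0.51,-1,0,0.0135,0],
    [0.51,-1,0,0.0135,0],
    [0.51,-1,0,0.0135,0],
    [0.51,-1,0,0.0135,0],
    [0.51,-1,0,0.0135,0],
    [0.54,-0.95,0,0.0135,0]
  ]
}}

```text
time_s: 21.02
eef_pos: [0.6405, -0.0063, 0.1584]
eef_rot: [[0.081, 0.997, -0.002], [0.997, -0.081, 0.0], [-0.0, -0.002, -1.0]]
wrist_force: [0.0, 0.1, -2.7]
gripper_width: 0.0091
```

{"api": "jog_arm", "payload": {
  "deltas": [
    [0,0,0,0,0],
    [0,0,0,0,0],
    [0,0,0,0,0]
  ]
}}

```text
time_s: 21.4
eef_pos: [0.6401, -0.0044, 0.159]
eef_rot: [[0.08, 0.997, -0.001], [0.997, -0.08, 0.0], [0.0, -0.001, -1.0]]
wrist_force: [-0.0, -0.3, -2.5]
gripper_width: 0.0093
```

```bash
python3 - <<'E'
from h import *
s,im,d,p=grab('wrist'); save('w12',im); print(s['eef_pos'],s['eef_rot'].round(4).tolist(), s['wrist_force'],s['time_s'],s['gripper_width'])
s,im,d,p=grab('scene'); save('12scene',im,(240,130,450,300),3.5); np.savez('pics/s12.npz',im=im)
E
```

```text
[ 0.64008897 -0.00441805  0.15897379] [[0.08, 0.9968, -0.0009], [0.9968, -0.08, 0.0003], [0.0002, -0.001, -1.0]] [-0.01040816 -0.32426195 -2.48891571] 21.4 0.00932420066161211
```

View pics/w12.png

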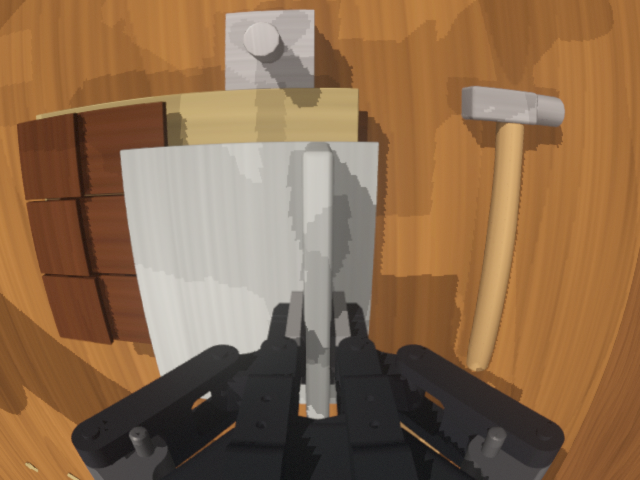

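View pics/12scene.png

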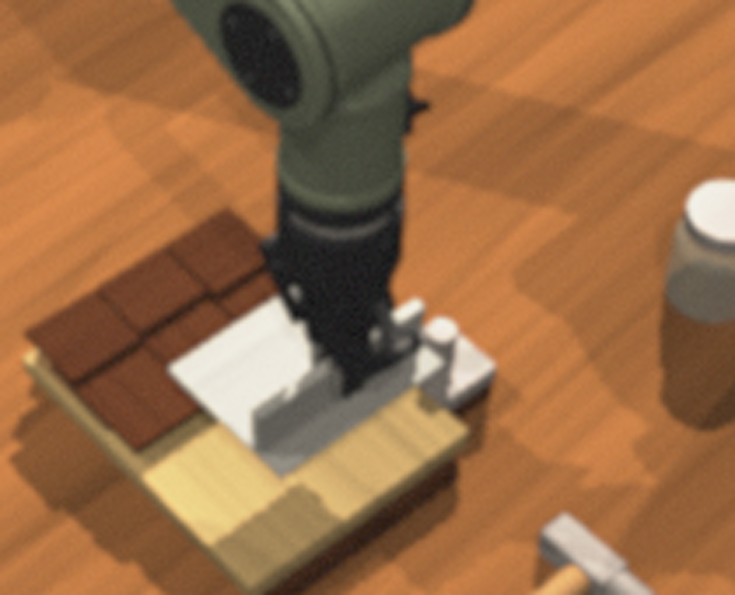

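{"api": "jog_arm", "payload": {
  "deltas": [
    [0.1,0,-0.8,0,0],
    [0,0,-0.8,0,0],
    [0,0,-0.8,0,0],
    [0,0,-0.4,0,0],
    [0,0,0,0,0],
    [0,0,0,0,0]
  ]
}}

```text
time_s: 22.25
eef_pos: [0.6445, -0.0052, 0.0763]
eef_rot: [[0.081, 0.997, 0.002], [0.997, -0.081, -0.0], [0.0, 0.002, -1.0]]
wrist_force: [0.1, -0.3, -2.3]
gripper_width: 0.009
```

```bash
python3 - <<'E'
from h import *
s,im,d,p=grab('wrist'); save('w13',im);save('w13c',im,(80,60,280,240),4); print(s['eef_pos'],s['eef_rot'].round(4).tolist(), s['wrist_force'],s['time_s'],s['gripper_width'])
np.savez('pics/w13.npz',im=im)
s,im,d,p=grab('scene'); save('13scene',im,(240,180,390,300),5); np.savez('pics/s13.npz',im=im)
E
```

```text
[ 0.64446834 -0.00517662  0.07631978] [[0.0807, 0.9967, 0.0021], [0.9967, -0.0807, -0.0001], [0.0001, 0.0021, -1.0]] [ 0.09129386 -0.29862695 -2.31322286] 22.25 0.009004423424656325
```

View pics/w13.png

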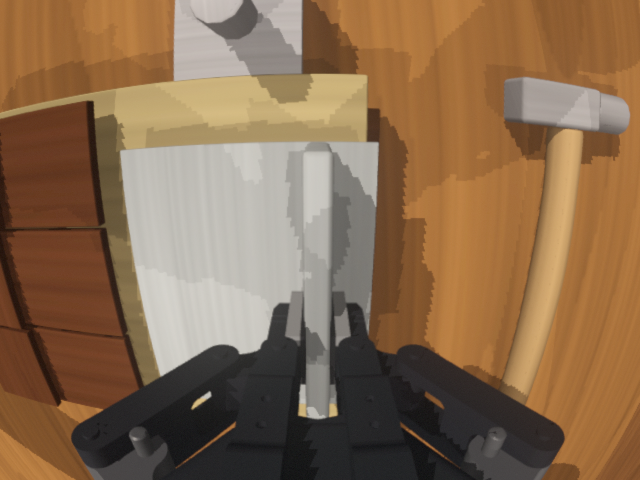

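View pics/13scene.png

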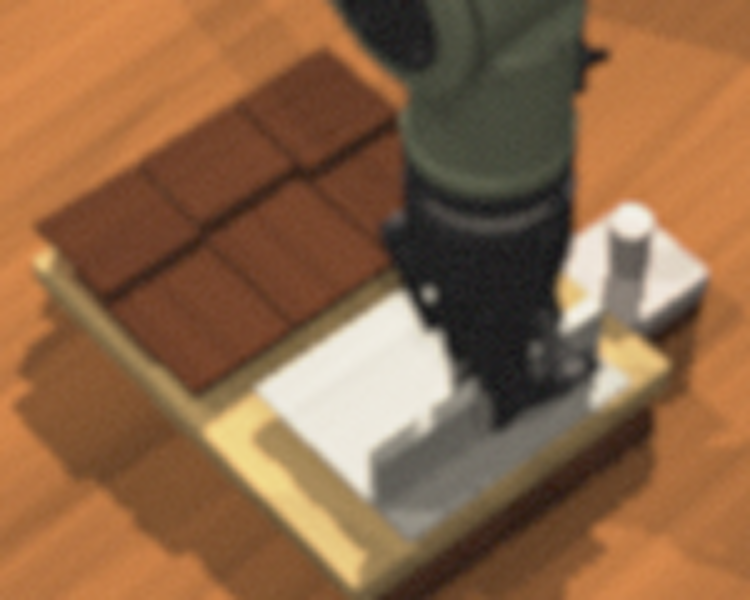

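{"api": "jog_arm", "payload": {
  "deltas": [
    [0,0,-0.15,0,0],
    [0,0,-0.12,0,0],
    [0,0,-0.08,0,0],
    [0,0,-0.04,0,0],
    [0,0,0,0,0]
  ]
}}

```text
time_s: 22.98
eef_pos: [0.6437, -0.0053, 0.0635]
eef_rot: [[0.081, 0.997, 0.0], [0.997, -0.081, -0.0], [0.0, 0.0, -1.0]]
wrist_force: [0.5, 0.3, -2.5]
gripper_width: 0.0091
```

{"api": "jog_arm", "payload": {
  "deltas": [
    [0,0,-0.03,0,0],
    [0,0,-0.03,0,0],
    [0,0,0,0,0]
  ]
}}

```text
time_s: 23.35
eef_pos: [0.6444, -0.0053, 0.0634]
eef_rot: [[0.081, 0.997, 0.002], [0.997, -0.081, -0.0], [0.0, 0.002, -1.0]]
wrist_force: [-1.8, -0.5, 5.6]
gripper_width: 0.0088
```

{"api": "jog_arm", "payload": {
  "deltas": [
    [0,0,0.03,0,0],
    [-0.2,0.016,0,0,0],
    [-0.2,0.016,0,0,0],
    [0,0,0,0,0]
  ]
}}

```text
time_s: 23.85
eef_pos: [0.632, -0.0043, 0.0634]
eef_rot: [[0.081, 0.997, 0.002], [0.997, -0.081, 0.0], [0.0, 0.002, -1.0]]
wrist_force: [2.0, 0.6, 5.6]
gripper_width: 0.0088
```

```bash
python3 - <<'E'
from h import *
s,im,d,p=grab('wrist'); save('w14c',im,(60,60,380,300),2.5); print(s['eef_pos'],s['eef_rot'].round(4).tolist(), s['wrist_force'],s['time_s'],s['gripper_width'])
np.savez('pics/w14.npz',im=im)
s,im,d,p=grab('scene'); save('14scene',im,(240,180,390,300),5); np.savez('pics/s14.npz',im=im)
E
```

```text
[ 0.63195657 -0.00427334  0.06337551] [[0.081, 0.9967, 0.0018], [0.9967, -0.081, 0.0], [0.0002, 0.0017, -1.0]] [1.98597369 0.5790617  5.60079153] 23.85 0.00875515533770263
```

View pics/w14c.png

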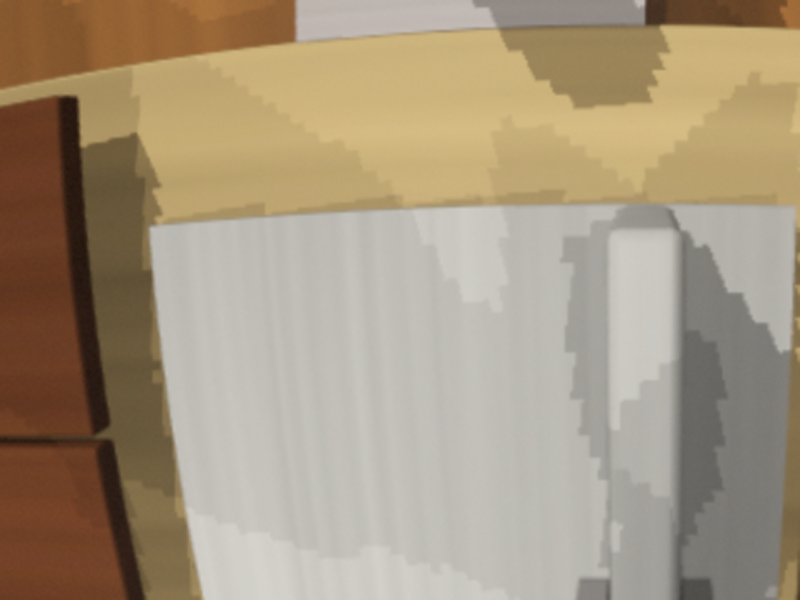

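View pics/14scene.png

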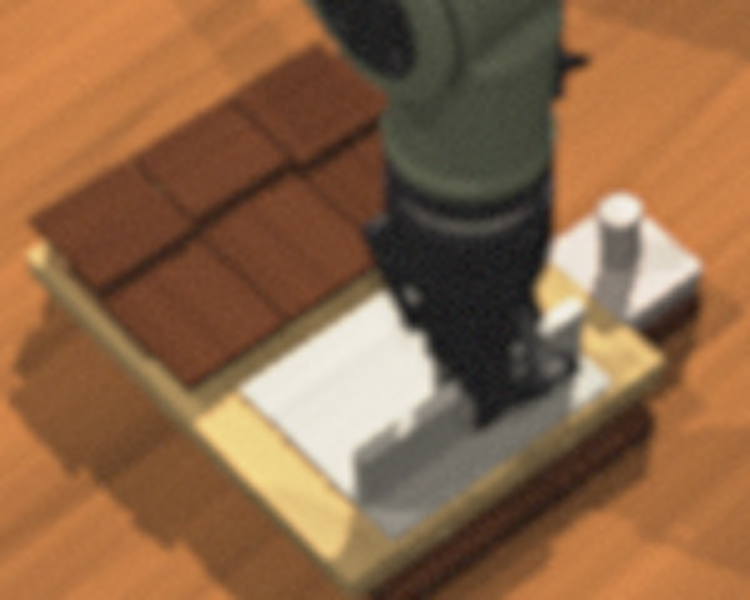

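{"api": "jog_arm", "payload": {
  "deltas": [
    [0,0,0.03,0,0],
    [-0.2,0.016,0,0,0],
    [-0.2,0.016,0,0,0],
    [0,0,0,0,0]
  ]
}}

```text
time_s: 24.45
eef_pos: [0.6185, -0.0033, 0.0634]
eef_rot: [[0.081, 0.997, -0.002], [0.997, -0.081, 0.0], [-0.0, -0.002, -1.0]]
wrist_force: [0.5, 0.5, 2.3]
gripper_width: 0.0096
```

```bash
python3 - <<'E'
from h import *
s,im,d,p=grab('wrist'); save('w15c',im,(0,60,320,300),2.5); print(s['eef_pos'],s['eef_rot'].round(4).tolist(), s['wrist_force'],s['time_s'],s['gripper_width'])
E
```

```text
[ 0.61848167 -0.00326924  0.06339238] [[0.0809, 0.9967, -0.0018], [0.9967, -0.0809, 0.0001], [-0.0, -0.0018, -1.0]] [0.46635822 0.47960066 2.3337079 ] 24.45 0.009568699722360154
```

View pics/w15c.png

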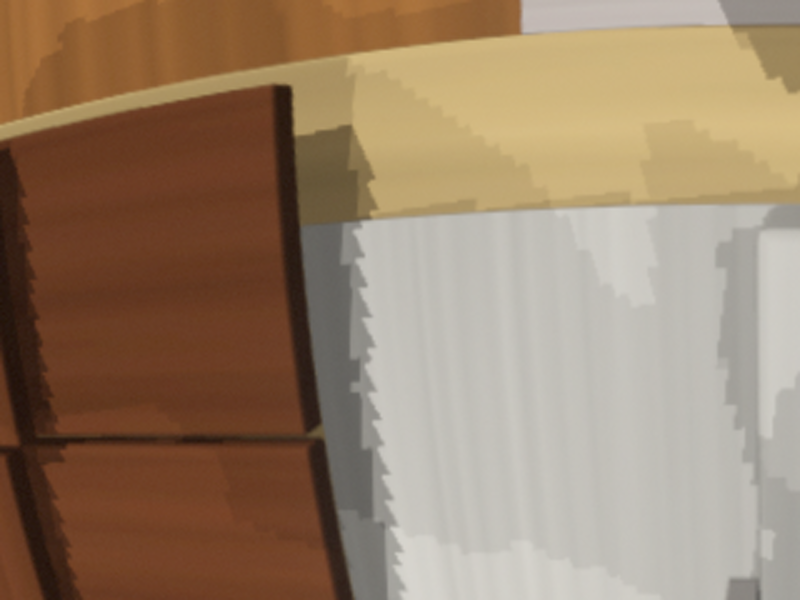

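{"api": "jog_arm", "payload": {
  "deltas": [
    [-0.2,0.016,0,0,0],
    [-0.2,0.016,0,0,0],
    [-0.2,0.016,0,0,0],
    [-0.2,0.016,0,0,0],
    [0,0,0,0,0]
  ]
}}

```text
time_s: 25.12
eef_pos: [0.5943, -0.0014, 0.0634]
eef_rot: [[0.081, 0.997, -0.002], [0.997, -0.081, 0.0], [-0.0, -0.002, -1.0]]
wrist_force: [-0.9, 1.6, 2.7]
gripper_width: 0.009
```

```bash
python3 - <<'E'
from h import *
s,im,d,p=grab('wrist'); save('w16',im); print(s['eef_pos'],s['eef_rot'].round(4).tolist(), s['wrist_force'],s['time_s'],s['gripper_width'])
E
```

```text
[ 0.59434573 -0.00135541  0.06340125] [[0.0809, 0.9967, -0.0023], [0.9967, -0.0809, 0.0001], [-0.0001, -0.0023, -1.0]] [-0.90886893  1.57874053  2.68872924] 25.125 0.008985965127336725
```

View pics/w16.png

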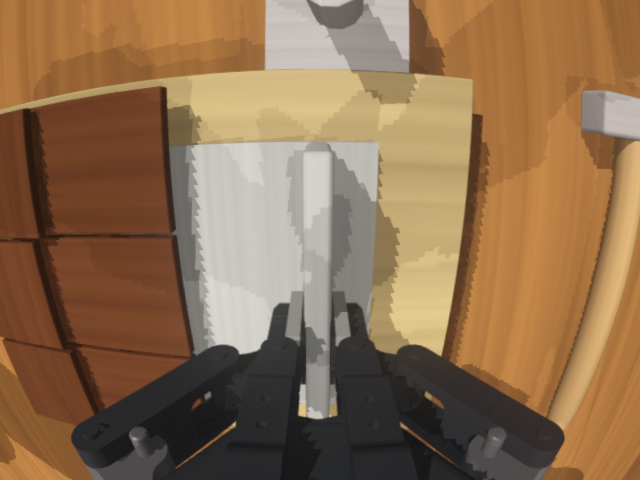

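{"api": "jog_arm", "payload": {
  "deltas": [
    [-0.07,0.006,0,0,0],
    [-0.07,0.006,0,0,0],
    [0,0,0,0,0]
  ]
}}

```text
time_s: 25.55
eef_pos: [0.5913, -0.0011, 0.0634]
eef_rot: [[0.081, 0.997, -0.0], [0.997, -0.081, -0.0], [-0.0, -0.0, -1.0]]
wrist_force: [-0.9, -0.5, 0.6]
gripper_width: 0.0094
```

{"api": "jog_arm", "payload": {
  "deltas": [
    [-0.06,0.005,0,0,0],
    [0,0,0,0,0]
  ]
}}

```text
time_s: 25.8
eef_pos: [0.5894, -0.0009, 0.0634]
eef_rot: [[0.081, 0.997, -0.001], [0.997, -0.081, 0.0], [-0.0, -0.001, -1.0]]
wrist_force: [-0.0, -0.4, -0.8]
gripper_width: 0.0089
```

{"api": "jog_arm", "payload": {
  "deltas": [
    [-0.06,0.005,0,0,0],
    [0,0,0,0,0]
  ]
}}

```text
time_s: 26.05
eef_pos: [0.5875, -0.0008, 0.0634]
eef_rot: [[0.081, 0.997, -0.001], [0.997, -0.081, -0.0], [-0.0, -0.001, -1.0]]
wrist_force: [0.2, -0.1, -1.8]
gripper_width: 0.0092
```

{"api": "jog_arm", "payload": {
  "deltas": [
    [-0.06,0.005,-0.02,0,0],
    [0,0,0,0,0]
  ]
}}

```text
time_s: 26.3
eef_pos: [0.587, -0.0008, 0.0634]
eef_rot: [[0.081, 0.997, 0.002], [0.997, -0.081, -0.0], [-0.0, 0.002, -1.0]]
wrist_force: [3.9, -0.9, 1.1]
gripper_width: 0.0092
```

{"api": "jog_arm", "payload": {
  "deltas": [
    [-0.06,0.005,0,0,0],
    [0,0,0,0,0]
  ]
}}

```text
time_s: 26.55
eef_pos: [0.5865, -0.0008, 0.0638]
eef_rot: [[0.081, 0.997, 0.006], [0.997, -0.081, -0.001], [-0.0, 0.006, -1.0]]
wrist_force: [6.2, -0.9, 0.4]
gripper_width: 0.009
```

```bash
python3 - <<'E'
from h import *
s,im,d,p=grab('wrist'); save('w17c',im,(120,60,440,300),2.5); print(s['eef_pos'],s['eef_rot'].round(4).tolist(), s['wrist_force'],s['time_s'],s['gripper_width'])
s,im,d,p=grab('scene'); save('17scene',im,(240,180,390,300),5)
s,im,d,p=grab('top'); save('17top',im,(235,190,365,325),4.4)
E
```

```text
[ 0.5865348  -0.00083257  0.06382482] [[0.081, 0.9967, 0.0056], [0.9967, -0.081, -0.0005], [-0.0001, 0.0056, -1.0]] [ 6.23708905 -0.92487472  0.36124023] 26.55 0.008951456629809472
```

View pics/w17c.png

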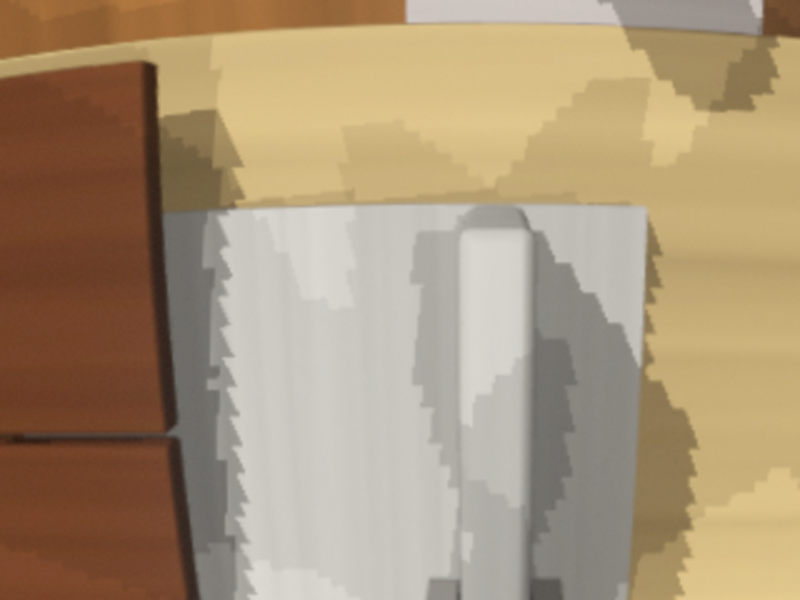

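View pics/17scene.png

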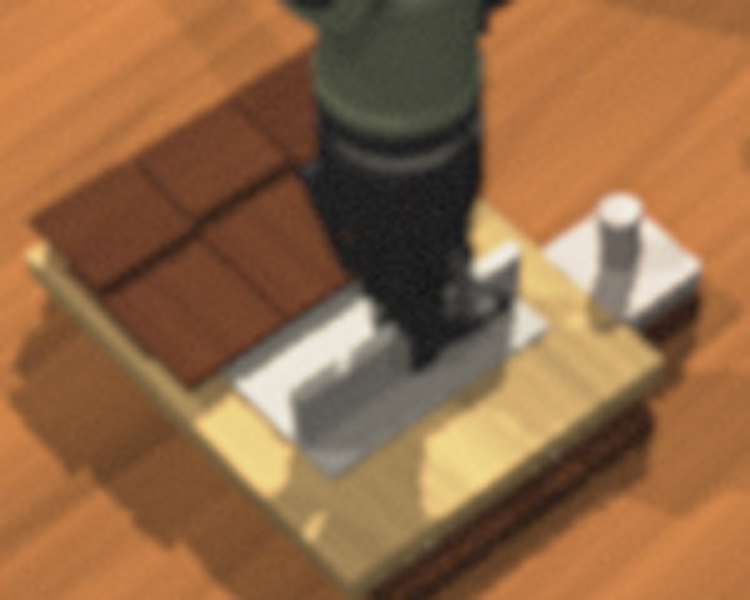

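View pics/17top.png

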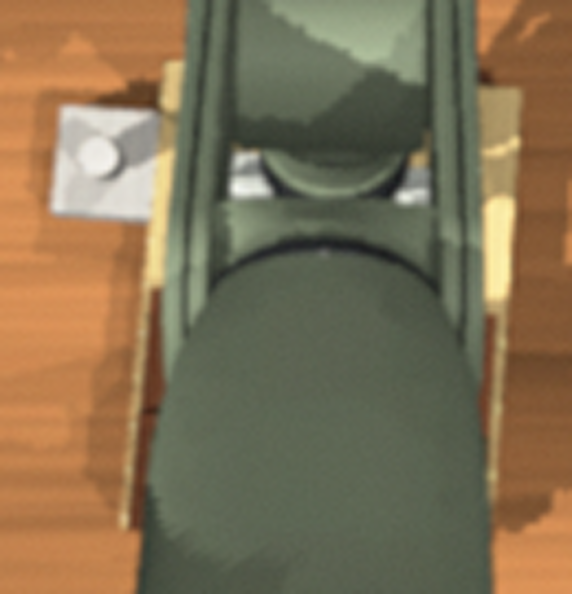

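{"api": "jog_arm", "payload": {
  "deltas": [
    [0,0,-0.03,0,0],
    [0,0,-0.03,0,0],
    [0,0,0,0,0],
    [0,0,0,0,0]
  ]
}}

```text
time_s: 27.2
eef_pos: [0.5867, -0.0008, 0.0634]
eef_rot: [[0.081, 0.997, 0.006], [0.997, -0.081, -0.0], [0.0, 0.006, -1.0]]
wrist_force: [3.4, -1.3, 9.6]
gripper_width: 0.0088
```

```bash
python3 - <<'E'
from h import *
s=get_state();p=cams.camera_params('wrist')
g=lambda u,v,z: wpx(s,p,120+(u+.5)/2.5-.5,60+(v+.5)/2.5-.5,z)
a=g(150,80,.0535);b=g(178,428,.0535);c=g(647,210,.041);d=g(640,380,.041)
print(a,b,c,d)
ax=np.array([.9967,-.0809])
print([float(q[:2]@ax) for q in (a,b,c,d)])
E
```

```text
[0.5418044  0.09726457 0.0535    ] [0.53807189 0.04039564 0.0535    ] [0.61871523 0.06782797 0.041     ] [0.61614943 0.03851202 0.041     ]
[0.5321477424327842, 0.5330282441773458, 0.6111861856463473, 0.6110005134057533]
```

{"api": "jog_arm", "payload": {
  "deltas": [
    [0,0,0,0,0],
    [0,0,0,0,0],
    [0,0,0,0,0],
    [0,0,0,0,0]
  ]
}}

```text
time_s: 27.7
eef_pos: [0.5867, -0.0008, 0.0634]
eef_rot: [[0.081, 0.997, 0.006], [0.997, -0.081, -0.001], [-0.0, 0.006, -1.0]]
wrist_force: [4.4, -1.6, 9.6]
gripper_width: 0.0094
```

```bash
python3 - <<'E'
from h import *
s,im,d,p=grab('wrist'); save('w18',im); print(s['eef_pos'],s['eef_rot'].round(4).tolist(), s['wrist_force'],s['time_s'],s['gripper_width'],abs(s['qvel']).max())
s,im,d,p=grab('scene'); save('18scene',im)
E
```

```text
[ 0.5866669  -0.00082344  0.0633633 ] [[0.0811, 0.9967, 0.006], [0.9967, -0.0811, -0.0005], [-0.0, 0.006, -1.0]] [ 4.36013892 -1.64352603  9.5754725 ] 27.7 0.009351754424881701 0.0018589473627064835
```

View pics/w18.png

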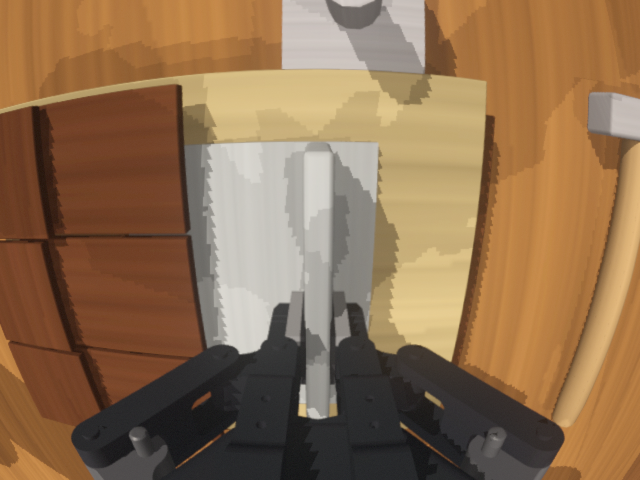

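View pics/18scene.png

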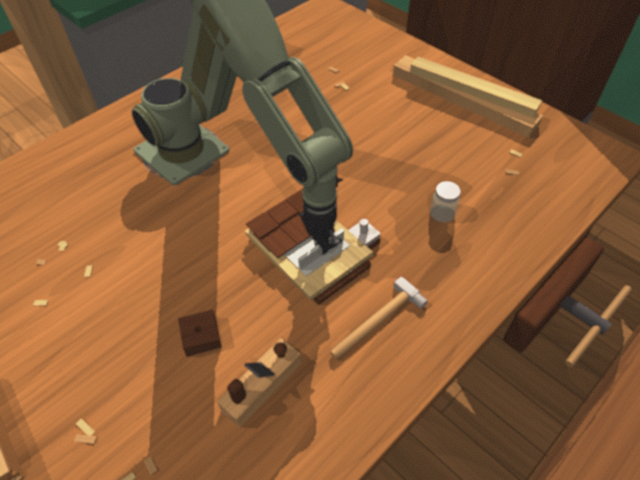

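```bash
python3 -c "
from rig import ticket
print(ticket.sign_off())"
```

```text
the job is handed in; nothing more can be done
None
```

The job is handed in, at about 28 s of the 64 s allowed. By my last checks the pin is home and the flashing is held against the batten, but no verdict came back to confirm it.

**Pin:** I lowered it through the ear into the fixture block. It stopped against the ear at the expected height, with 11.5 N of push, and later pictures still show it upright in the hole.

**Flashing:** I gripped it by the upstand, set it flat on the bare board and slid it under the shingles until it met a stop at about 6 N.
- **Depth:** the visible length was 78.5 mm against 80 mm expected, so it is in by about 36.5 ± 2 mm. The batten is at 35 mm.
- **Alignment:** the flashing is parallel to the shingle edge within about 0.01 rad and near the middle of the board.

**At hand-in:**
- **Push and grip:** the wrist felt 9.6 N upward, so about 12 N on the board with the flashing's own weight. The fingers were still gripping, and the arm was still.
- **Shingles and bystanders:** the pictures show the shingles lying down. The hammer, jar and plane look unmoved.

**What disagreed:**
- **Hole position:** the wrist camera put the hole and board about 3–5 mm further in y than the fixed cameras. I aligned the pin by viewing its tip and the hole together instead.
- **Section movement:** while I slid the flashing, friction pulled the roof section about 3 mm toward the robot, within the pin's clearance in its holes.
- **Tool tilt:** the tool leaned by 0.006 rad at the end, which puts the rear edge well under 1 mm up.

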